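# Change the jars in the key-started shaker and set it running

## Task

Change the batch in the jar shaker and set it running: open the clear guard right back onto its stop, stand the finished jars from the nest upright on the plaster bat, put every screw-lid jar waiting on the table left of the shaker upright into a nest recess of its own, and lower the guard shut by its handle without letting it drop. Then turn the key all the way to start and let it spring back to run; never turn the key to start with the guard open, and leave the other things where they are.

Things in the scene. Friction and masses are not known exactly. Their poses are not given: they have to be found in the camera images.
- shaker: bench jar shaker, fixed to the table: grey housing 144 x 310 mm and 55 mm high with a black rubber nest on it, and at its right end (-y) a control tower 144 x 78 mm, 125 mm high. Origin on the table under the middle of the nest; x points to the rear (away from the robot), y to the left, z up. The housing spans x -82 to +62 mm and y -155 to +155 mm, the tower y -157 to -235 mm
- guard (a joint): angle of the clear box-shaped guard over the nest (142 x 300 x 105 mm, open underneath, 0.45 kg), hinged along the housing's rear top edge: 0 = shut, 1.60 = swung up and back, resting on its stop. Past about 0.9 rad it tips back by its own weight, below that it falls shut
- guard_handle (a point): middle of the guard's handle: a round steel bar of 12 mm, 100 mm free length along the shaker's y, 43 mm in front of the guard's front face when shut (37 mm clear between bar and face), 128 mm above the table when shut, 35 mm below the guard's top; it moves with the guard
- guard_hinge (a point): point on the guard's hinge axis, midway along it; the axis runs along the shaker's y, 58 mm above the table. The handle bar is 185 mm in front of and 70 mm above it when shut
- key (a joint): angle of the key in the switch on top of the control tower: 0 = off, it grows turning clockwise seen from above; about 0.73 = run; end of travel 1.30 = start (1.15 or more counts). The lock's friction holds it anywhere from off to run; beyond run a spring turns it back to run when let go. Turning takes about 0.16 N m at start
- key_grip (a point): middle of the key's black bow, a flat plate 34 mm wide, 9 mm thick, 32 mm high that stands upright on the vertical key axis, 157 mm above the table; its wide side lies along the point's own x, its thickness along the point's y (at off these are the shaker's x and y); free all round, its underside 16 mm above the tower's top
- bat: round plaster bat, 200 mm across and 20 mm thick, lying fixed on the table to the right in front of the shaker, for finished jars; origin under its centre
- bat_top (a point): centre of the bat's top face
- pocket0 (a point): left (+y) recess in the rubber nest, 76 mm across, 18 mm deep; the point is the centre of its floor, 59 mm above the table; the recesses are 96 mm apart
- pocket1 (a point): middle recess in the rubber nest, 76 mm across, 18 mm deep; the point is the centre of its floor, 59 mm above the table; the recesses are 96 mm apart
- pocket2 (a point): right (-y) recess in the rubber nest, 76 mm across, 18 mm deep; the point is the centre of its floor, 59 mm above the table; the recesses are 96 mm apart
- wait1_mid (a point): screw-lid jar, 54 mm across and 74 mm high, closed, about 0.2 kg and bottom-heavy (settled glaze), standing on the table left of the shaker at the start: waiting to be shaken; may be absent. Point at its centre, half-way up; z up along the jar; the lid (top 14 mm) is slightly narrower than the body
- wait2_mid (a point): screw-lid jar, 58 mm across and 80 mm high, closed, about 0.2 kg and bottom-heavy (settled glaze), standing on the table left of the shaker at the start: waiting to be shaken; may be absent. Point at its centre, half-way up; z up along the jar; the lid (top 14 mm) is slightly narrower than the body
- wait3_mid (a point): screw-lid jar, 62 mm across and 86 mm high, closed, about 0.2 kg and bottom-heavy (settled glaze), standing on the table left of the shaker at the start: waiting to be shaken; may be absent. Point at its centre, half-way up; z up along the jar; the lid (top 14 mm) is slightly narrower than the body
- done1_mid (a point): screw-lid jar, 62 mm across and 86 mm high, closed, about 0.2 kg and bottom-heavy (settled glaze), standing in the shaker's nest at the start: finished; may be absent. Point at its centre, half-way up; z up along the jar; the lid (top 14 mm) is slightly narrower than the body
- done2_mid (a point): screw-lid jar, 54 mm across and 74 mm high, closed, about 0.2 kg and bottom-heavy (settled glaze), standing in the shaker's nest at the start: finished; may be absent. Point at its centre, half-way up; z up along the jar; the lid (top 14 mm) is slightly narrower than the body
- done3_mid (a point): screw-lid jar, 58 mm across and 80 mm high, closed, about 0.2 kg and bottom-heavy (settled glaze), standing in the shaker's nest at the start: finished; may be absent. Point at its centre, half-way up; z up along the jar; the lid (top 14 mm) is slightly narrower than the body
- cup_1: unglazed beaker, 64 mm across, 79 mm high, no lid; not part of the job; origin at its underside
- cup_2: unglazed beaker, 67 mm across, 85 mm high, no lid; not part of the job; origin at its underside
- dip_timer: small timer, 24 x 64 x 64 mm; not part of the job; origin at its underside
Mind the look-alikes: they are no part of the job. Leave any green look-alike of the part that bears wait3_mid alone. Leave any red look-alike of the part that bears wait1_mid alone.

How it is judged:
By the outcome, as a careful person would: the job done as asked, in the order asked, and still so for the second after the job is handed in, with the robot touching nothing.
Of wait1, wait2, wait3 only 2 to 3 are there at a start; the rules pass over those that are not, and their reading is None.
Of done1, done2, done3 only 1 to 2 are there at a start; the rules pass over those that are not, and their reading is None.
At some moment in a run one of wait1, wait2, wait3 may be knocked a few centimetres aside while the robot is not near it.
It also fails if it takes over 210 s, if anything falls off the work surface, if the arm or the gripper's body presses on something with over 40 N, if the wrist force passes 120 N, or if a joint passes its speed limit or range.

## Robot

A 6-joint arm with a two-finger parallel gripper is mounted at the origin on a cart in front of the work surface, level with it; the furniture and walls round the work are solid. World frame = base frame: x ahead of the robot, y to its left, z up, the work surface at z = 0. Lengths are in mm, angles in rad, forces in N, time in s.
With the tool pointing down it reaches from about 350 to 975 mm from the base axis. Payload 4.9 kg.
Tool frame: the origin (TCP) lies at the very end of the fingers, on their centre line; the grasp point (between the pads) lies 19 mm behind it; z points along the fingers, y is the line along which they close (so a half turn about z gives the same grasp; the last joint's range is limited). The gripper opens to 85 mm and grips with 20 to 120 N. Pads are 22 mm wide; open, the fingers measure 114 mm over their backs; the gripper's body (76 mm by 85 mm) begins 54 mm behind the grasp point. The pads swing forward as they close: fully open they stand 13 mm farther back than shut.
Start: joints at [-1.436, 0.053, 1.613, -0, 1.476, -0.119], TCP at [156.923, -604.96, 231.304] pointing down, gripper open.
Joint ranges: [-3.01, 3.01], [-1.01, 2.22], [0.06, 2.58], [-1.02, 4.17], [0.09, 2.62], [-3.14, 3.14]. Speed limits (rad/s): [2.57, 2.57, 3.14, 3.14, 3.14, 3.14].

## Interface

Orientations are given as a unit quaternion [w, x, y, z].
In Python, from bench import telemetry, eyes, workorder gives the robot as it stands.
- The arm moves only by the shell command python3 -m jog 'ROWS' [FORCE]. ROWS is JSON, a list of rows, each an object with "fingers": the closure in counts, from 0 (fully open) to 255 (shut); "xyz": the shift along the tool's x, y, z normalised to -1 to 1, where 1 is 0.15 m, a list of three; "twist": the turn, a rotation vector about the tool's x, y, z normalised to -1 to 1, where 1 is 90 degrees, a list of three. In form: [{"fingers": fingers, "xyz": [x, y, z], "twist": [wx, wy, wz]}, ...]. A call has 1 to 20 rows; each row shifts and turns the commanded pose from where the row before left it, along the tool's axes as they then stand; what a row does not reach is not made up. A row lasts 1/10 s, in which the tool goes at most 50 mm and 8.59 degrees, less where a joint would pass 70% of its speed; a pose out of reach is approached as far as the arm can. A call with a number of a shift or a turn outside -1 to 1 is refused whole. A call with a gripper value outside its range is refused whole. The fingers move at their own pace and stop on an object; FORCE is the grip in N (left out, the last holds). Time passes only in rows, so rows that do not move let the fingers close. It gives the time, the measured TCP pose, the force, the opening and the grip force at its end, in the units of the state.
- telemetry.sense(): the state, without advancing time (a new reading comes with each control period).
- eyes.camera(name): name is "side" or "top"; returns a dict with "pixels" (480x640x3 uint8, blue, green, red), "intrinsics" (3x3 intrinsics, pixels), "R" (3x3) and "t" (3): a world point X has camera coordinates R X + t. Camera axes: x right, y down, z forward; pixel columns grow to the right and rows downward; lengths in mm; the calibration is good to about 2 mm. A picture is of the moment at which its call begins. There is no depth.
- workorder.job_done(): hands the job in; it is judged then, once.
The state is a dict: "clock": time; "joint_positions": joint angles; "qvel": joint speeds; "joint_efforts": joint torques, N m; "position": TCP position; "eef_rot": TCP orientation; "force": force on the tool from outside, world axes, zero at the start; "torque": the same for the moment, N m; "gripper_width": finger opening in mm; "finger_force": force on a finger pad.
Only numpy, scipy, OpenCV 4.12 (cv2) and the standard library are available. Lean on these libraries where they do the work, as an engineer would, in place of code of your own. Each camera call takes 0.05 s, during which the arm holds its last target. There are 200 camera calls.

## Working session

There is one attempt and no reset: what is moved stays moved. The work goes in short steps, Python scripts to look and compute and a shell command to move; the robot and the scene stay as the last step left them, time stands still between calls to the robot, and variables do not carry over. Pictures are saved under pics/ and viewed, at most 14 in all, crops included, and the job is handed in when it is done.

```bash
ls; mkdir -p pics; python3 - <<'E'
from bench import telemetry, eyes
import cv2,numpy as np
print(telemetry.sense())
for n in("side","top"):
    c=eyes.camera(n); cv2.imwrite(f"pics/{n}0.png",c["pixels"]); print(n,np.array(c["intrinsics"]).tolist(),np.round(c["R"],4).tolist(),np.round(c["t"],1).tolist())
    np.savez(f"{n}.npz",K=c["intrinsics"],R=c["R"],t=c["t"])
E
```

```text
pics
{'clock': 0.0, 'joint_positions': array([-1.43600784e+00,  5.33154110e-02,  1.61431074e+00,  6.94820026e-06,
        1.47601336e+00, -1.19029351e-01]), 'qvel': array([-0.00076319, -0.00085706,  0.001634  , -0.00072868,  0.0012101 ,
        0.00039147]), 'joint_efforts': array([-7.16305440e-04, -3.93680513e+01, -3.70177710e+01, -9.53268705e-05,
        7.02261736e-03,  1.01017059e-05]), 'position': array([ 156.83711544, -604.34738361,  230.07872435]), 'eef_rot': array([-1.02342616e-03,  9.91957388e-01,  1.26568133e-01, -4.60604572e-06]), 'force': array([-0.04654165, -0.31816277, -0.43332843]), 'torque': array([-0.02959148, -0.00083276, -0.01434405]), 'finger_force': 0.0, 'gripper_width': 85.55828884580406}
side [[471.8062110464387, 0.0, 317.0309335076365], [0.0, 471.8062110464387, 229.49375804050783], [0.0, 0.0, 1.0]] [[0.1101, 0.9938, -0.0179], [0.5014, -0.0711, -0.8623], [-0.8582, 0.086, -0.5061]] [-114.1, -159.2, 1889.1]
top [[505.39117025564946, 0.0, 311.3444710906728], [0.0, 505.39117025564946, 239.31006035438818], [0.0, 0.0, 1.0]] [[0.0182, -0.9998, 0.004], [-0.9842, -0.0186, -0.1763], [0.1763, -0.0007, -0.9843]] [65.4, 526.2, 1332.3]
```

View pics/top0.png

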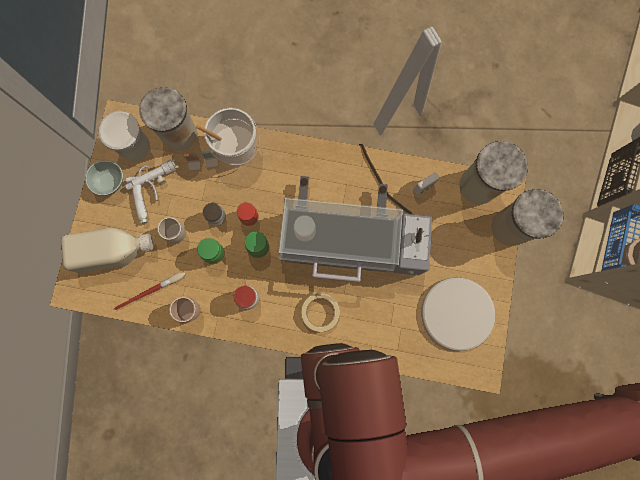

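View pics/side0.png

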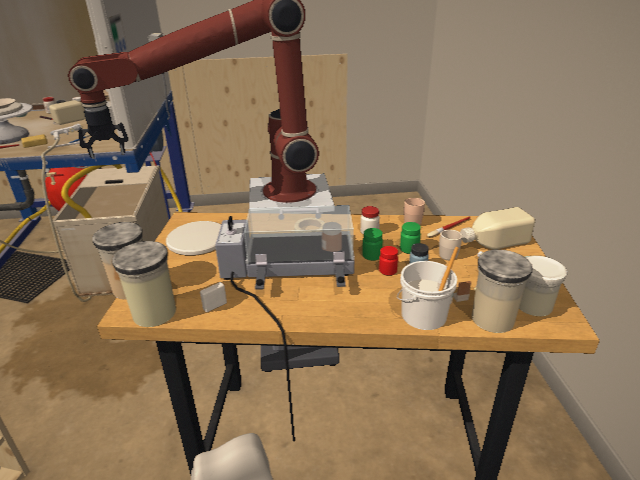

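```bash
python3 - <<'E'
import cv2,numpy as np
a=cv2.imread("pics/side0.png")[190:290,215:475]; b=cv2.imread("pics/top0.png")[180:330,150:450]
a=cv2.resize(a,(780,300),interpolation=cv2.INTER_CUBIC); b=cv2.resize(b[:, :],(600,300),interpolation=cv2.INTER_CUBIC)
b=cv2.copyMakeBorder(b,0,0,0,180,0)
cv2.imwrite("pics/c0.png",np.vstack([a,b]))
E
```

```text
(no output)
```

View pics/c0.png

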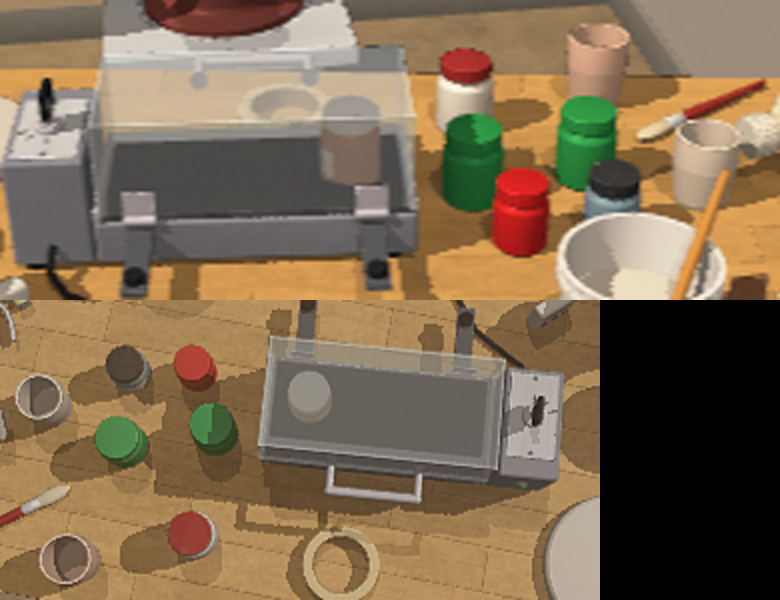

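```bash
cat > u.py <<'E'
import numpy as np,cv2
C={n:dict(np.load(f"{n}.npz")) for n in("side","top")}
def ray(n,p):
    c=C[n]; d=c["R"].T@np.linalg.solve(c["K"],[p[0],p[1],1.]); return -c["R"].T@c["t"],d
def onz(n,p,z):
    o,d=ray(n,p); return o+d*(z-o[2])/d[2]
def proj(n,X):
    c=C[n]; q=c["K"]@(c["R"]@np.asarray(X,float)+c["t"]); return q[:2]/q[2]
def blobs(n,img,lo,hi,box,amin=30):
    x0,y0,x1,y1=box; h=cv2.cvtColor(img[y0:y1,x0:x1],cv2.COLOR_BGR2HSV)
    m=cv2.inRange(h,lo,hi)
    if lo[0]==0: m|=cv2.inRange(h,(172,lo[1],lo[2]),(180,255,255))
    k,l,s,c=cv2.connectedComponentsWithStats(m)
    return [(s[i][0]+x0,s[i][1]+y0,s[i][2],s[i][3],s[i][4],np.round(c[i]+[x0,y0],1)) for i in range(1,k) if s[i][4]>amin]
E
python3 - <<'E'
from u import *
T=cv2.imread("pics/top0.png");S=cv2.imread("pics/side0.png")
for nm,lo,hi in(("red",(0,150,60),(8,255,255)),("green",(50,100,30),(80,255,255))):
    for n,i,b in(("top",T,(190,190,275,315)),("side",S,(350,190,440,290))):
        for q in blobs(n,i,lo,hi,b): print(nm,n,*q)
# black lid / blue body: print hsv samples
for n,i,b in(("top",T,(195,195,232,232)),("side",S,(405,240,435,270))):
    for nm,lo,hi in(("dark",(0,0,0),(180,90,75)),("blue",(95,40,60),(125,255,255)),("white",(0,0,140),(180,60,255))):
        for q in blobs(n,i,lo,hi,b,15): print(nm,n,*q)
hs=cv2.cvtColor(T,cv2.COLOR_BGR2HSV)
print(hs[213,198:232].tolist())
E
```

```text
red top 237 202 21 23 355 [247.  213.3]
red top 234 286 21 21 349 [244.2 296.1]
red side 362 206 17 12 161 [369.8 211.5]
red side 379 246 19 30 498 [388.2 260.2]
green top 245 232 21 20 342 [254.9 241.5]
green top 198 238 26 23 420 [209.8 249. ]
green side 400 222 20 32 482 [409.3 235.9]
green side 363 228 20 32 539 [371.9 243.4]
dark top 203 204 7 16 21 [205. 211.]
dark side 411 243 17 14 186 [419.4 249.6]
white side 410 254 13 5 29 [415.3 256.7]
white side 405 261 30 9 239 [420.7 265.4]
[[16, 134, 114], [16, 132, 118], [16, 132, 120], [17, 134, 126], [16, 130, 129], [15, 61, 75], [15, 67, 76], [14, 75, 78], [16, 77, 79], [15, 77, 80], [14, 80, 80], [14, 80, 80], [13, 78, 82], [14, 81, 82], [14, 77, 83], [15, 81, 82], [14, 82, 84], [14, 79, 84], [15, 80, 83], [15, 80, 83], [16, 88, 84], [15, 89, 86], [15, 90, 85], [16, 74, 86], [26, 15, 122], [36, 11, 111], [19, 20, 104], [17, 112, 143], [18, 127, 189], [17, 124, 181], [17, 126, 172], [16, 130, 122], [16, 132, 126], [17, 129, 128]]
```

```bash
python3 - <<'E'
from u import *
for n in C: print(n,ray(n,(0,0))[0].round())
S=np.linspace(0,2*np.pi,60)
def bb(n,x,y,d,h,z=0,lid=True):
    P=[proj(n,(x+d/2*np.cos(a)*(.93 if zz>h-14 else 1),y+d/2*np.sin(a)*(.93 if zz>h-14 else 1),z+zz)) for a in S for zz in (0,h-14.1,h)]
    P=np.array(P); return np.r_[P.min(0),P.max(0)-P.min(0)].round(1)
# lid centre top guess, project
for nm,lid in(("redwhite",(244.5,296.3)),("red",(247,212.5)),("greenR",(256,243)),("greenL",(209.5,249)),("black",(213,212.5))):
    for d,h in((54,74),(58,80),(62,86)):
        X=onz("top",lid,h-3)
        print(nm,d,X.round(),"top",bb("top",X[0],X[1],d,h),"side",bb("side",X[0],X[1],d,h))
E
```

```text
side [1714.  -60.  817.]
top [ 282.   76. 1404.]
redwhite 54 [365. 248.  71.] top [234.8 286.4  22.7  21.5] side [360.  208.5  16.8  26.9]
redwhite 58 [365. 247.  77.] top [234.  285.6  24.5  23.1] side [359.2 206.7  18.1  29.1]
redwhite 62 [365. 246.  83.] top [233.2 284.8  26.3  24.8] side [358.3 204.8  19.4  31.2]
red 54 [591. 250.  71.] top [237.6 203.2  22.   24.3] side [375.1 244.   19.6  30.9]
red 58 [589. 250.  77.] top [236.8 202.5  23.7  26.2] side [374.1 241.7  21.1  33.3]
red 62 [588. 249.  83.] top [236.  201.8  25.4  28.1] side [373.  239.4  22.6  35.8]
greenR 54 [508. 223.  71.] top [246.4 233.6  21.8  23.2] side [360.7 230.4  18.3  29.4]
greenR 58 [507. 222.  77.] top [245.6 232.8  23.5  25. ] side [359.8 228.3  19.7  31.7]
greenR 62 [506. 222.  83.] top [244.8 232.1  25.3  26.8] side [358.9 226.2  21.1  34. ]
greenL 54 [489. 346.  71.] top [199.8 239.5  24.2  23. ] side [397.8 224.7  18.9  28.8]
greenL 58 [488. 345.  77.] top [199.1 238.8  26.1  24.8] side [396.7 222.6  20.4  31.1]
greenL 62 [487. 344.  83.] top [198.3 238.1  28.   26.6] side [395.7 220.5  21.8  33.4]
black 54 [589. 342.  71.] top [203.5 203.2  23.7  24.3] side [405.1 241.4  20.3  30.7]
black 58 [588. 341.  77.] top [202.7 202.5  25.6  26.2] side [403.9 239.1  21.9  33.1]
black 62 [586. 340.  83.] top [202.  201.8  27.4  28.1] side [402.7 236.9  23.4  35.5]
```

```bash
python3 - <<'E'
import cv2,numpy as np
S=cv2.imread("pics/side0.png");T=cv2.imread("pics/top0.png")
a=cv2.resize(S[200:280,355:440],(680,640),interpolation=cv2.INTER_NEAREST)[:600]
cv2.imwrite("pics/c1.png",a)
h=cv2.cvtColor(S,cv2.COLOR_BGR2HSV);g=cv2.cvtColor(T,cv2.COLOR_BGR2HSV)
for p in((372,233),(410,227),(372,250),(410,245)): print("side",p,S[p[1]-1:p[1]+2,p[0]-3:p[0]+4].reshape(-1,3).mean(0).round(),h[p[1],p[0]])
for p in((256,243),(210,248)): print("top",p,T[p[1]-1:p[1]+2,p[0]-3:p[0]+4].reshape(-1,3).mean(0).round(),g[p[1],p[0]])
# edge profiles
print("greenR col372",S[222:266,372].tolist()); print("greenL col410",S[216:260,409].tolist())
E
```

```text
side (372, 233) [ 53. 117.  37.] [ 66 175  92]
side (410, 227) [ 69. 153.  49.] [ 66 172 154]
side (372, 250) [39. 84. 27.] [ 66 171  85]
side (410, 245) [ 54. 103.  45.] [ 66 174 113]
top (256, 243) [ 62. 110.  67.] [ 53 107  88]
top (210, 248) [ 76. 135.  81.] [ 57 110 135]
greenR col372 [[146, 168, 184], [143, 165, 182], [141, 163, 179], [139, 159, 176], [139, 159, 174], [134, 154, 170], [53, 120, 38], [53, 119, 38], [42, 92, 31], [56, 123, 38], [57, 125, 40], [42, 92, 29], [42, 92, 29], [42, 94, 29], [42, 95, 32], [47, 102, 33], [39, 86, 27], [41, 86, 29], [37, 85, 27], [39, 83, 29], [43, 84, 30], [50, 106, 36], [53, 107, 40], [41, 90, 29], [38, 87, 26], [40, 87, 28], [40, 87, 28], [40, 85, 27], [40, 85, 28], [39, 85, 28], [40, 84, 29], [37, 83, 29], [38, 83, 28], [36, 82, 26], [37, 82, 27], [36, 80, 25], [38, 81, 25], [38, 81, 27], [36, 69, 61], [54, 100, 137], [52, 97, 134], [52, 96, 133], [51, 95, 130], [51, 94, 131]]
greenL col410 [[121, 150, 193], [120, 149, 190], [119, 148, 189], [117, 146, 190], [116, 146, 190], [116, 144, 188], [64, 144, 45], [64, 146, 45], [66, 148, 47], [67, 151, 48], [68, 153, 49], [69, 154, 49], [70, 155, 49], [71, 158, 52], [83, 176, 62], [56, 126, 39], [59, 129, 42], [57, 126, 42], [55, 123, 39], [58, 125, 42], [78, 168, 58], [78, 168, 57], [67, 149, 47], [58, 126, 41], [57, 125, 40], [56, 123, 40], [55, 121, 38], [54, 120, 39], [54, 119, 40], [52, 117, 37], [52, 116, 38], [51, 113, 35], [52, 113, 37], [49, 110, 34], [49, 110, 36], [49, 107, 35], [49, 106, 34], [49, 88, 47], [89, 143, 190], [87, 136, 180], [95, 141, 183], [94, 142, 183], [89, 123, 154], [95, 125, 153]]
```

View pics/c1.png

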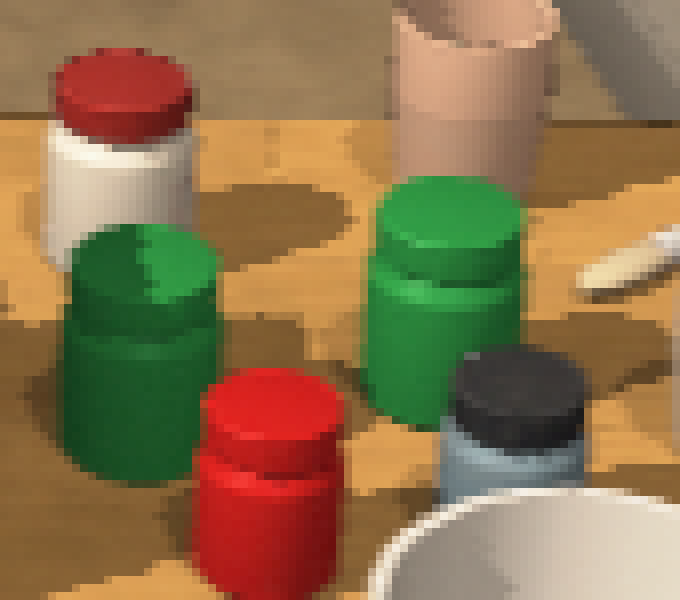

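```bash
python3 - <<'E'
from u import *
for nm,t,s,w in(("redwhite",(244.5,296.5),(370.5,210.3),17.2),("red",(247,212.5),(389.3,250.7),18),("greenR",(255.5,242.5),(373.2,232.8),18.8),("greenL",(209.5,248.5),(411.2,226.6),18.7),("black",(213,212.5),(419.8,247.4),16.6)):
    o1,d1=ray("top",t);o2,d2=ray("side",s)
    A=np.stack([d1,-d2],1);k,*_=np.linalg.lstsq(A,o2-o1,rcond=None)
    p,q=o1+k[0]*d1,o2+k[1]*d2
    dep=(C["side"]["R"]@q+C["side"]["t"])[2]
    print(nm,p.round(),q.round(),"liddia",(w*dep/471.8).round(1))
E
```

```text
redwhite [364. 247.  79.] [365. 253.  80.] liddia 56.8
red [592. 251.  66.] [594. 261.  68.] liddia 52.2
greenR [508. 223.  79.] [509. 231.  81.] liddia 57.0
greenL [489. 345.  80.] [491. 354.  82.] liddia 57.7
black [590. 343.  68.] [592. 352.  70.] liddia 48.4
```

```bash
python3 - <<'E'
import cv2,numpy as np
T=cv2.imread("pics/top0.png")
cv2.imwrite("pics/c2.png",cv2.resize(T[190:290,275:440],(792,480),interpolation=cv2.INTER_CUBIC))
E
```

```text
(no output)
```

View pics/c2.png

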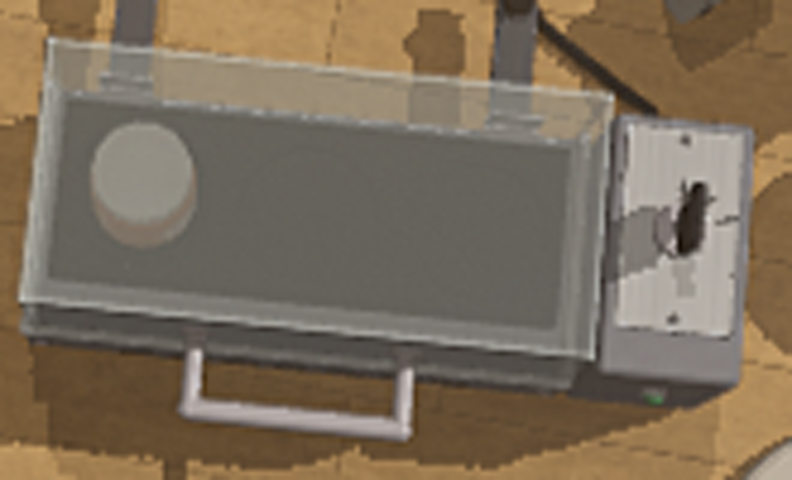

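```bash
cat > fit.py <<'E'
from u import *
from scipy.optimize import least_squares
c=lambda u,v:np.array([275+u/4.8-.4,190+v/4.8-.4])
F=[((62,-157,125),c(617,118)),((62,-235,125),c(752,128)),((-82,-235,125),c(738,383)),((-82,-157,125),c(603,368)),
(("h",150,163),c(48,40)),(("h",-150,163),c(612,97)),(("f",-150,163),c(592,358)),(("f",150,163),c(20,302)),(("b",56,128),c(185,408)),(("b",-56,128),c(410,431)),((-10,-196,173),c(693,210))]
def w(p,P):
    x=P[0]; h=p[3]
    x={"h":h,"f":h-142,"b":h-185}.get(x,x) if isinstance(x,str) else x
    cs,s=np.cos(p[2]),np.sin(p[2]); return np.array([p[0]+cs*x-s*P[1],p[1]+s*x+cs*P[1],P[2]])
r=least_squares(lambda p:np.concatenate([proj("top",w(p,P))-u for P,u in F[:-1]]),[520,20,-.1,62])
if __name__=="__main__":
    print(r.x.round(3),r.fun.reshape(-1,2).round(1).tolist())
    for nm,P in(("handle",("b",0,128)),("hinge",("h",0,58)),("p0",(0,96,59)),("p1",(0,0,59)),("p2",(0,-96,59))): print(nm,w(r.x,P).round(1))
    print("key",onz("top",F[-1][1],165).round(1))
    T=cv2.imread("pics/top0.png")
    g=cv2.inRange(cv2.cvtColor(T,cv2.COLOR_BGR2HSV)[270:360,410:510],(0,0,120),(180,60,255))
    k,l,s,ce=cv2.connectedComponentsWithStats(g);i=1+s[1:,4].argmax();cn=max(cv2.findContours((l==i).astype(np.uint8),0,1)[0],key=len)
    e=cv2.minEnclosingCircle(cn);ctr=np.array(e[0])+[410,270];print("bat",onz("top",ctr,18).round(),e[1])
    for n,p in(("redwhite",(244.5,296.5,84)),("black",(213,212.5,72)),("done",(*c(143,172),0))): print(n,[onz("top",p[:2],z).round() for z in([p[2]] if p[2] else (59+72,59+78,59+84))])
E
python3 fit.py
```

```text
[ 5.36342e+02  1.06100e+00 -7.90000e-02  6.20970e+01] [[-0.6, -1.6], [1.3, -0.8], [1.1, 1.1], [-1.4, 1.2], [-0.3, -0.4], [0.4, -0.9], [0.9, 0.3], [-0.6, 0.3], [1.0, 0.6], [-1.8, 0.1]]
handle [413.8  10.8 128. ]
hinge [598.2  -3.8  58. ]
p0 [543.9  96.8  59. ]
p1 [536.3   1.1  59. ]
p2 [528.8 -94.6  59. ]
key [ 523.9 -193.2  165. ]
bat [ 332. -327.   18.] 37.290855407714844
redwhite [array([364., 246.,  84.])]
black [array([589., 342.,  72.])]
done [array([546.,  94., 131.]), array([544.,  94., 137.]), array([543.,  94., 143.])]
```

```bash
cat > goal.py <<'E'
# usage: goal.py x y z [yaw]  -> tool shift in units, then turn in units (after shift), from measured pose
import sys,numpy as np
from scipy.spatial.transform import Rotation as Ro
from bench import telemetry
s=telemetry.sense();q=s["eef_rot"];R=Ro.from_quat([q[1],q[2],q[3],q[0]]);M=R.as_matrix()
print("t",round(s["clock"],1),"pos",s["position"].round(1),"yaw",round(np.arctan2(M[1,0],M[0,0]),3),"tilt",M[:2,2].round(3),"F",s["force"].round(1),"w",round(s["gripper_width"],1),"ff",round(s["finger_force"],1),"j",s["joint_positions"].round(2))
if len(sys.argv)>3:
    a=[float(v) for v in sys.argv[1:]]
    d=np.array(a[:3])-s["position"]; print("shift units",(M.T@d/150).round(3),"mm",d.round(1))
    if len(a)>3:
        c,sn=np.cos(a[3]),np.sin(a[3]);G=np.array([[c,sn,0],[sn,-c,0],[0,0,-1]]).T
        print("twist units",(Ro.from_matrix(M.T@G).as_rotvec()/(np.pi/2)).round(3),"shift after twist",(G.T@d/150).round(3))
E
python3 goal.py 414 11 290 1.492
```

```text
t 0.1 pos [ 156.8 -604.4  230.2] yaw 0.254 tilt [-0.     0.002] F [0.1 0.1 0.8] w 85.7 ff 0.0 j [-1.44  0.05  1.61 -0.    1.48 -0.12]
shift units [ 2.69  -3.541 -0.392] mm [257.2 615.4  59.8]
twist units [-0.001 -0.001 -0.788] shift after twist [ 4.225  1.386 -0.399]
```

```bash
python3 -m jog '[{"fingers":135,"xyz":[0,0,-0.2],"twist":[0,0,0]},{"fingers":135,"xyz":[0,0,-0.2],"twist":[0,0,0]},{"fingers":135,"xyz":[0.158,-0.208,0],"twist":[0,0,0]},{"fingers":135,"xyz":[0.158,-0.208,0],"twist":[0,0,0]},{"fingers":135,"xyz":[0.158,-0.208,0],"twist":[0,0,0]},{"fingers":135,"xyz":[0.158,-0.208,0],"twist":[0,0,0]},{"fingers":135,"xyz":[0.158,-0.208,0],"twist":[0,0,0]},{"fingers":135,"xyz":[0.158,-0.208,0],"twist":[0,0,0]},{"fingers":135,"xyz":[0.158,-0.208,0],"twist":[0,0,0]},{"fingers":135,"xyz":[0.158,-0.208,0],"twist":[0,0,0]},{"fingers":135,"xyz":[0.158,-0.208,0],"twist":[0,0,0]},{"fingers":135,"xyz":[0.158,-0.208,0],"twist":[0,0,0]},{"fingers":135,"xyz":[0.158,-0.208,0],"twist":[0,0,0]},{"fingers":135,"xyz":[0.158,-0.208,0],"twist":[0,0,0]},{"fingers":135,"xyz":[0.158,-0.208,0],"twist":[0,0,0]},{"fingers":135,"xyz":[0.158,-0.208,0],"twist":[0,0,0]},{"fingers":135,"xyz":[0.158,-0.208,0],"twist":[0,0,0]},{"fingers":135,"xyz":[0.158,-0.208,0],"twist":[0,0,0]},{"fingers":135,"xyz":[0.158,-0.208,0],"twist":[0,0,0]}]' 30
python3 -m jog '[{"fingers":135,"xyz":[0,0,0],"twist":[0,0,-0.0875]},{"fingers":135,"xyz":[0,0,0],"twist":[0,0,-0.0875]},{"fingers":135,"xyz":[0,0,0],"twist":[0,0,-0.0875]},{"fingers":135,"xyz":[0,0,0],"twist":[0,0,-0.0875]},{"fingers":135,"xyz":[0,0,0],"twist":[0,0,-0.0875]},{"fingers":135,"xyz":[0,0,0],"twist":[0,0,-0.0875]},{"fingers":135,"xyz":[0,0,0],"twist":[0,0,-0.0875]},{"fingers":135,"xyz":[0,0,0],"twist":[0,0,-0.0875]},{"fingers":135,"xyz":[0,0,0],"twist":[0,0,-0.0875]},{"fingers":135,"xyz":[0,0,0],"twist":[0,0,0]},{"fingers":135,"xyz":[0,0,0],"twist":[0,0,0]}]'
python3 goal.py 414 11 200 1.492
```

```text
clock: 2.0
position: [413.8, 11.3, 291.0]
eef_rot: [0.0, 0.992, 0.127, -0.0]
force: [-0.1, -0.9, 1.0]
gripper_width: 39.8
finger_force: 0.0
clock: 3.1
position: [413.6, 9.6, 291.0]
eef_rot: [-0.0, 0.736, 0.677, -0.0]
force: [-0.1, -0.5, -0.6]
gripper_width: 40.0
finger_force: 0.0
t 3.1 pos [413.6   9.6 291. ] yaw 1.488 tilt [-0.001  0.   ] F [-0.1 -0.5 -0.6] w 40.0 ff 0.0 j [-0.16 -0.51  1.99  0.    1.66 -0.07]
shift units [0.009 0.002 0.606] mm [  0.4   1.4 -91. ]
twist units [-0.    -0.    -0.003] shift after twist [0.009 0.002 0.606]
```

```bash
python3 -m jog '[{"fingers":135,"xyz":[0,0,0.2],"twist":[0,0,0]},{"fingers":135,"xyz":[0,0,0.2],"twist":[0,0,0]},{"fingers":135,"xyz":[0,0,0.2],"twist":[0,0,0]},{"fingers":135,"xyz":[0.01,0,0.2],"twist":[0,0,0]},{"fingers":135,"xyz":[0,0,0],"twist":[0,0,0]},{"fingers":135,"xyz":[0,0,0],"twist":[0,0,0]}]'
python3 - <<'E'
from bench import telemetry,eyes
from u import *
s=eyes.camera("side")["pixels"];t=eyes.camera("top")["pixels"]
cv2.imwrite("pics/s1.png",s);cv2.imwrite("pics/t1.png",t)
p=telemetry.sense()["position"];print(p,proj("side",p),proj("top",p),proj("side",(413.8,10.8,128)))
a=cv2.resize(s[150:260,220:360],(763,600),interpolation=cv2.INTER_CUBIC)
cv2.imwrite("pics/c3.png",a)
E
```

```text
clock: 3.7
position: [413.7, 11.1, 171.5]
eef_rot: [-0.0, 0.735, 0.678, -0.0]
force: [1.2, 1.0, 1.4]
gripper_width: 40.0
finger_force: 0.0
[415.06178471  10.88934095 173.51000973] [297.24154484 196.37604498] [337.05580471 274.89066014] [297.75483269 209.31176815]
```

View pics/c3.png

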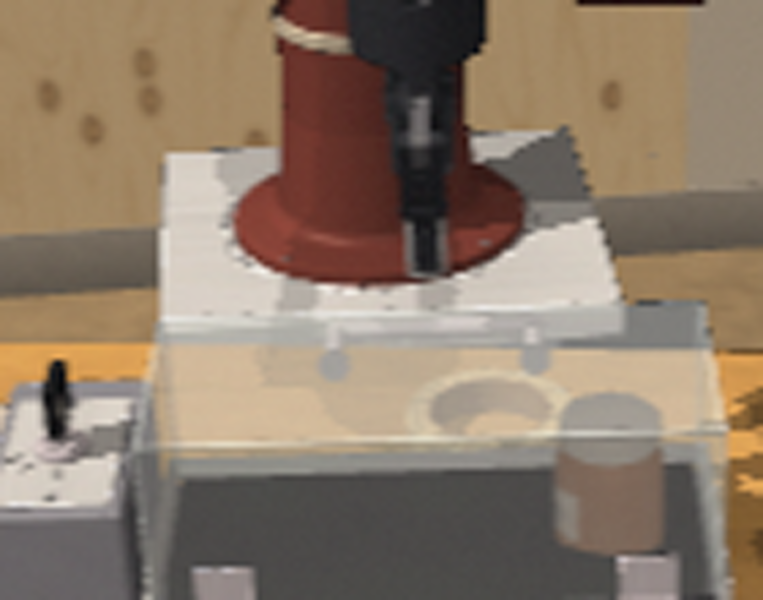

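```bash
python3 - <<'E'
import cv2
t=cv2.imread("pics/t1.png");cv2.imwrite("pics/c4.png",cv2.resize(t[215:315,270:400],(780,600),interpolation=cv2.INTER_CUBIC))
E
```

```text
(no output)
```

View pics/c4.png

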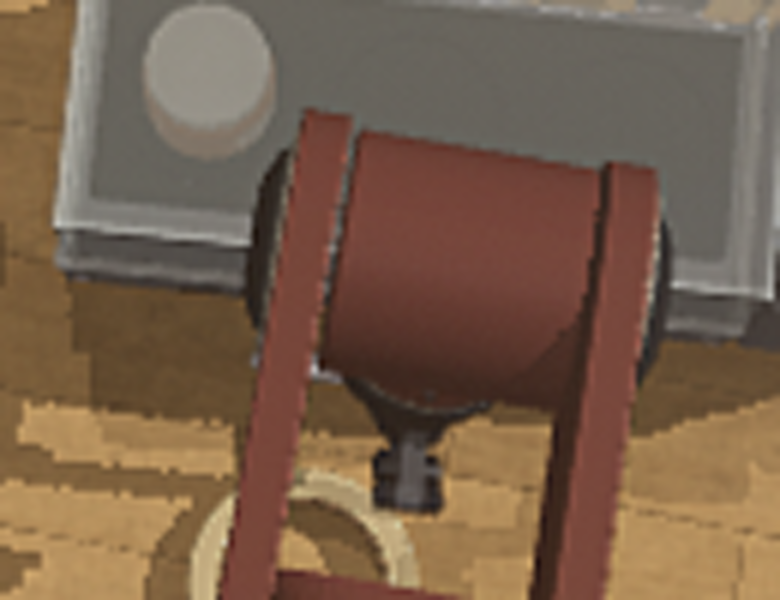

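```bash
python3 - <<'E'
from u import *
for x in(385,370):
  for z in(190,230,260): print(x,z,proj("top",(x,13.5,z)).round(1),proj("side",(x,13.5,z)).round(1))
E
```

```text
385 190 [336.2 286.6] [297.2 187.3]
385 230 [337.1 285.2] [296.6 175.4]
385 260 [337.8 284. ] [296.2 166.3]
370 190 [336.2 292.9] [296.8 185.2]
370 230 [337.1 291.6] [296.3 173.4]
370 260 [337.8 290.7] [295.9 164.4]
```

```bash
python3 -m jog '[{"fingers":135,"xyz":[0.03,0,0.1],"twist":[0,0,0]},{"fingers":135,"xyz":[0,0,0.1],"twist":[0,0,0]},{"fingers":135,"xyz":[0,0,0.08],"twist":[0,0,0]},{"fingers":135,"xyz":[0,0,0.07],"twist":[0,0,0]},{"fingers":135,"xyz":[0,0,0.07],"twist":[0,0,0]},{"fingers":135,"xyz":[0,0,0],"twist":[0,0,0]},{"fingers":135,"xyz":[0,0,0],"twist":[0,0,0]}]'
python3 goal.py 414 15 109 1.492
```

```text
clock: 4.5
position: [416.2, 15.3, 117.5]
eef_rot: [0.001, 0.735, 0.678, 0.0]
force: [-34.8, 2.8, 46.4]
gripper_width: 40.2
finger_force: 29.0
t 4.5 pos [416.2  15.3 117.5] yaw 1.491 tilt [ 0.002 -0.001] F [-34.8   2.8  46.4] w 40.2 ff 29.0 j [-0.14 -0.39  2.19 -0.    1.33 -0.06]
shift units [-0.003 -0.014  0.057] mm [-2.2 -0.3 -8.5]
twist units [ 0.001  0.001 -0.   ] shift after twist [-0.003 -0.014  0.057]
```

```bash
python3 -m jog '[{"fingers":135,"xyz":[0,0,-0.1],"twist":[0,0,0]},{"fingers":135,"xyz":[0,0,-0.2],"twist":[0,0,0]},{"fingers":135,"xyz":[0,0,-0.2],"twist":[0,0,0]},{"fingers":135,"xyz":[0,0,0],"twist":[0,0,0]},{"fingers":135,"xyz":[0,0,0],"twist":[0,0,0]}]'
python3 - <<'E'
from bench import telemetry,eyes
from u import *
s=eyes.camera("side")["pixels"];t=eyes.camera("top")["pixels"]
cv2.imwrite("pics/s2.png",s);cv2.imwrite("pics/t2.png",t)
p=telemetry.sense()["position"];print(p,telemetry.sense()["force"])
for n,a,b,bx in(("s",cv2.imread("pics/s1.png"),s,(220,190,360,290)),("t",cv2.imread("pics/top0.png"),t,(270,180,440,290))):
    x0,y0,x1,y1=bx;d=cv2.absdiff(a,b)[y0:y1,x0:x1].max(2);print(n,(d>25).sum())
# rim of top front edge of housing & shaker in the top image: jar grey lid shift
for i in("top0","t1","t2"):
    g=cv2.imread(f"pics/{i}.png")[185:235,280:330]; print(i,g[::8,::8].mean())
S=[cv2.imread(f"pics/{k}.png")[150:260,220:360] for k in("s1","s2")]
cv2.imwrite("pics/c5.png",cv2.resize(np.hstack(S),(784,308),interpolation=cv2.INTER_CUBIC))
E
python3 goal.py
```

```text
clock: 5.0
position: [415.0, 15.4, 184.4]
eef_rot: [0.001, 0.735, 0.678, 0.001]
force: [-1.1, 0.6, -0.0]
gripper_width: 40.1
finger_force: 0.0
[413.71541788  15.61949264 182.23939002] [-0.04323613  0.02969682 -0.43148323]
s 116
t 2728
top0 120.61904761904762
t1 122.00680272108843
t2 121.66666666666667
t 5.1 pos [413.7  15.6 182.2] yaw 1.491 tilt [-0.002  0.   ] F [-0.   0.  -0.4] w 40.1 ff 0.0 j [-0.14 -0.46  2.13  0.    1.47 -0.06]
```

View pics/c5.png

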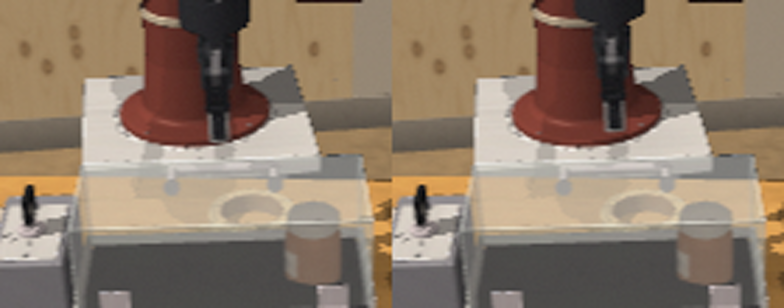

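```bash
python3 -m jog '[{"fingers":165,"xyz":[0,-0.15,-0.1],"twist":[0,0,0]},{"fingers":165,"xyz":[0,-0.15,-0.1],"twist":[0,0,0]},{"fingers":165,"xyz":[0,0,0],"twist":[-0.08,0,0]},{"fingers":165,"xyz":[0,0,0],"twist":[-0.08,0,0]},{"fingers":165,"xyz":[0,0,0],"twist":[-0.08,0,0]},{"fingers":165,"xyz":[0,0,0],"twist":[-0.08,0,0]},{"fingers":165,"xyz":[0,0,0],"twist":[-0.08,0,0]},{"fingers":165,"xyz":[0,0,0],"twist":[-0.08,0,0]},{"fingers":165,"xyz":[0,0,0],"twist":[0,0,0]},{"fingers":165,"xyz":[0,0,0],"twist":[0,0,0]},{"fingers":165,"xyz":[0,0,0],"twist":[0,0,0]}]'
python3 goal.py 427 15 115
```

```text
clock: 6.2
position: [442.4, 30.3, 210.7]
eef_rot: [0.26, 0.69, 0.635, 0.231]
force: [0.5, -0.5, -0.1]
gripper_width: 30.0
finger_force: 0.0
t 6.2 pos [442.4  30.3 210.7] yaw 1.483 tilt [ 0.649 -0.065] F [ 0.5 -0.5 -0.1] w 30.0 ff 0.0 j [-0.1  -1.01  2.49 -0.    0.95 -0.02]
shift units [-0.104 -0.488  0.423] mm [-15.4 -15.3 -95.7]
```

```bash
python3 -m jog '[{"fingers":160,"xyz":[0,0,0],"twist":[0.086,0,0]},{"fingers":160,"xyz":[0,0,0],"twist":[0.086,0,0]},{"fingers":160,"xyz":[0,0,0],"twist":[0,0,0]},{"fingers":160,"xyz":[0,0,0],"twist":[0,0,0]}]'
python3 goal.py 397 15 165
```

```text
clock: 6.6
position: [442.9, 30.2, 210.6]
eef_rot: [0.165, 0.719, 0.66, 0.144]
force: [0.8, 0.6, 0.3]
gripper_width: 31.7
finger_force: 0.0
t 6.6 pos [442.9  30.2 210.6] yaw 1.483 tilt [ 0.425 -0.047] F [0.8 0.6 0.3] w 31.7 ff 0.0 j [-0.1  -0.76  2.31 -0.01  1.15 -0.01]
shift units [-0.125 -0.398  0.149] mm [-45.9 -15.2 -45.6]
```

```bash
python3 -m jog '[{"fingers":160,"xyz":[-0.042,-0.133,0.05],"twist":[0,0,0]},{"fingers":160,"xyz":[-0.042,-0.133,0.05],"twist":[0,0,0]},{"fingers":160,"xyz":[-0.041,-0.132,0.049],"twist":[0,0,0]},{"fingers":160,"xyz":[0,0,0],"twist":[0,0,0]},{"fingers":160,"xyz":[0,0,0],"twist":[0,0,0]}]'
python3 goal.py 422 15 111
```

```text
clock: 7.1
position: [396.7, 15.2, 165.1]
eef_rot: [0.166, 0.719, 0.66, 0.145]
force: [1.0, -0.1, 0.5]
gripper_width: 31.9
finger_force: 0.0
t 7.1 pos [396.7  15.2 165.1] yaw 1.483 tilt [ 0.428 -0.047] F [ 1.  -0.1  0.5] w 31.9 ff 0.0 j [-0.17 -0.94  2.47  0.03  1.17 -0.09]
shift units [ 0.017 -0.003  0.398] mm [ 25.3  -0.2 -54.1]
```

Advance gently along the tool axis.

```bash
python3 -m jog '[{"fingers":160,"xyz":[0,0,0.08],"twist":[0,0,0]},{"fingers":160,"xyz":[0,0,0.08],"twist":[0,0,0]},{"fingers":160,"xyz":[0,0,0.06],"twist":[0,0,0]},{"fingers":160,"xyz":[0,0,0.03],"twist":[0,0,0]}]'
python3 goal.py 422 15 111
```

```text
clock: 7.5
position: [413.0, 13.7, 130.8]
eef_rot: [0.165, 0.718, 0.66, 0.144]
force: [-1.2, -0.2, -0.3]
gripper_width: 31.9
finger_force: 0.0
t 7.5 pos [413.   13.7 130.8] yaw 1.484 tilt [ 0.425 -0.046] F [-1.2 -0.2 -0.3] w 31.9 ff 0.0 j [-0.16 -0.83  2.48  0.03  1.05 -0.09]
shift units [ 0.015 -0.003  0.144] mm [  9.    1.3 -19.8]
```

```bash
python3 -m jog '[{"fingers":160,"xyz":[0,0,0.05],"twist":[0,0,0]},{"fingers":160,"xyz":[0,0,0.05],"twist":[0,0,0]},{"fingers":160,"xyz":[0,0,0.04],"twist":[0,0,0]},{"fingers":160,"xyz":[0,0,0],"twist":[0,0,0]}]'
python3 goal.py 422 15 111
```

```text
clock: 7.9
position: [421.1, 12.6, 110.6]
eef_rot: [0.164, 0.719, 0.66, 0.143]
force: [-0.5, -0.0, -0.4]
gripper_width: 31.9
finger_force: 0.0
t 7.9 pos [421.1  12.6 110.6] yaw 1.483 tilt [ 0.423 -0.046] F [-0.5 -0.  -0.4] w 31.9 ff 0.0 j [-0.16 -0.76  2.48  0.03  0.99 -0.09]
shift units [ 0.017  0.006 -0.001] mm [0.9 2.4 0.4]
```

```bash
python3 -m jog '[{"fingers":200,"xyz":[0,0,0],"twist":[0,0,0]},{"fingers":225,"xyz":[0,0,0],"twist":[0,0,0]},{"fingers":235,"xyz":[0,0,0],"twist":[0,0,0]},{"fingers":235,"xyz":[0,0,0],"twist":[0,0,0]},{"fingers":235,"xyz":[0,0,0],"twist":[0,0,0]}]' 20
python3 goal.py
```

```text
clock: 8.4
position: [421.8, 12.5, 112.2]
eef_rot: [0.165, 0.719, 0.66, 0.145]
force: [2.6, -0.4, -1.4]
gripper_width: 11.2
finger_force: 19.5
t 8.4 pos [421.8  12.5 112.2] yaw 1.483 tilt [ 0.426 -0.047] F [ 2.6 -0.4 -1.4] w 11.2 ff 19.5 j [-0.16 -0.77  2.48  0.03  0.99 -0.09]
```

```bash
cat > arc.py <<'E'
import sys,numpy as np
# arc.py phi0 phi1 n tilt : row shifts (tool y,z units) along handle arc with fixed tool tilt
p0,p1,n,th=float(sys.argv[1]),float(sys.argv[2]),int(sys.argv[3]),float(sys.argv[4])
f=np.linspace(p0,p1,n+1);a0=np.arctan2(70,-185);P=197.8*np.stack([np.cos(a0-f),np.sin(a0-f)],1);d=np.diff(P,axis=0)
Y=np.array([np.cos(th),np.sin(th)]);Z=np.array([np.sin(th),-np.cos(th)])
for k,v in enumerate(d): print(round(f[k+1],3),(v@Y/150).round(3),(v@Z/150).round(3))
print("handle rel hinge",P[-1].round(1))
E
python3 arc.py 0 1.6 32 0.44
```

```text
0.05 0.049 -0.045
0.1 0.051 -0.042
0.15 0.053 -0.04
0.2 0.055 -0.037
0.25 0.056 -0.034
0.3 0.058 -0.031
0.35 0.06 -0.028
0.4 0.061 -0.025
0.45 0.062 -0.022
0.5 0.063 -0.019
0.55 0.064 -0.016
0.6 0.065 -0.013
0.65 0.065 -0.009
0.7 0.066 -0.006
0.75 0.066 -0.003
0.8 0.066 0.0
0.85 0.066 0.004
0.9 0.066 0.007
0.95 0.065 0.01
1.0 0.065 0.013
1.05 0.064 0.017
1.1 0.063 0.02
1.15 0.062 0.023
1.2 0.061 0.026
1.25 0.059 0.029
1.3 0.058 0.032
1.35 0.056 0.035
1.4 0.054 0.038
1.45 0.052 0.04
1.5 0.05 0.043
1.55 0.048 0.045
1.6 0.046 0.048
handle rel hinge [ 75.4 182.9]
```

```bash
python3 -m jog '[{"fingers":235,"xyz":[0,0.049,-0.045],"twist":[0,0,0]},{"fingers":235,"xyz":[0,0.051,-0.042],"twist":[0,0,0]},{"fingers":235,"xyz":[0,0.053,-0.040],"twist":[0,0,0]},{"fingers":235,"xyz":[0,0.055,-0.037],"twist":[0,0,0]},{"fingers":235,"xyz":[0,0.056,-0.034],"twist":[0,0,0]},{"fingers":235,"xyz":[0,0.058,-0.031],"twist":[0,0,0]},{"fingers":235,"xyz":[0,0,0],"twist":[0,0,0]}]'
python3 goal.py
```

```text
clock: 9.1
position: [451.2, 10.2, 165.6]
eef_rot: [0.165, 0.718, 0.66, 0.144]
force: [-7.1, -2.3, 3.3]
gripper_width: 11.0
finger_force: 20.6
t 9.1 pos [451.2  10.2 165.6] yaw 1.484 tilt [ 0.425 -0.048] F [-7.1 -2.3  3.3] w 11.0 ff 20.6 j [-0.15 -0.7   2.35  0.02  1.05 -0.08]
```

```bash
python3 -m jog '[{"fingers":235,"xyz":[0,0.060,-0.028],"twist":[0,0,0]},{"fingers":235,"xyz":[0,0.061,-0.025],"twist":[0,0,0]},{"fingers":235,"xyz":[0,0.062,-0.022],"twist":[0,0,0]},{"fingers":235,"xyz":[0,0.063,-0.019],"twist":[0,0,0]},{"fingers":235,"xyz":[0,0.064,-0.016],"twist":[0,0,0]},{"fingers":235,"xyz":[0,0.065,-0.013],"twist":[0,0,0]},{"fingers":235,"xyz":[0,0.065,-0.009],"twist":[0,0,0]},{"fingers":235,"xyz":[0,0.066,-0.006],"twist":[0,0,0]},{"fingers":235,"xyz":[0,0.066,-0.003],"twist":[0,0,0]},{"fingers":235,"xyz":[0,0.066,0],"twist":[0,0,0]},{"fingers":235,"xyz":[0,0.066,0.004],"twist":[0,0,0]},{"fingers":235,"xyz":[0,0.066,0.007],"twist":[0,0,0]},{"fingers":235,"xyz":[0,0.065,0.010],"twist":[0,0,0]},{"fingers":235,"xyz":[0,0.065,0.013],"twist":[0,0,0]},{"fingers":235,"xyz":[0,0,0],"twist":[0,0,0]}]'
python3 goal.py
python3 -m jog '[{"fingers":235,"xyz":[0,0.064,0.017],"twist":[0,0,0]},{"fingers":235,"xyz":[0,0.063,0.020],"twist":[0,0,0]},{"fingers":235,"xyz":[0,0.062,0.023],"twist":[0,0,0]},{"fingers":235,"xyz":[0,0.061,0.026],"twist":[0,0,0]},{"fingers":235,"xyz":[0,0.059,0.029],"twist":[0,0,0]},{"fingers":235,"xyz":[0,0.058,0.032],"twist":[0,0,0]},{"fingers":235,"xyz":[0,0.056,0.035],"twist":[0,0,0]},{"fingers":235,"xyz":[0,0.054,0.038],"twist":[0,0,0]},{"fingers":235,"xyz":[0,0.052,0.040],"twist":[0,0,0]},{"fingers":235,"xyz":[0,0.050,0.043],"twist":[0,0,0]},{"fingers":235,"xyz":[0,0,0],"twist":[0,0,0]}]'
python3 goal.py
```

```text
clock: 10.6
position: [566.5, 1.2, 236.0]
eef_rot: [0.165, 0.719, 0.66, 0.145]
force: [0.6, -2.9, 1.4]
gripper_width: 11.4
finger_force: 20.5
t 10.6 pos [566.5   1.2 236. ] yaw 1.483 tilt [ 0.426 -0.046] F [ 0.6 -2.9  1.4] w 11.4 ff 20.5 j [-0.13 -0.38  2.03  0.01  1.05 -0.05]
clock: 11.7
position: [664.0, -7.0, 231.5]
eef_rot: [0.165, 0.719, 0.66, 0.145]
force: [1.3, 3.5, 1.1]
gripper_width: 11.3
finger_force: 20.4
t 11.7 pos [664.   -7.  231.5] yaw 1.484 tilt [ 0.426 -0.046] F [1.3 3.5 1.1] w 11.3 ff 20.4 j [-0.13 -0.12  1.83  0.01  0.99 -0.04]
```

```bash
python3 -m jog '[{"fingers":235,"xyz":[0,0.048,0.045],"twist":[0,0,0]},{"fingers":235,"xyz":[0,0.046,0.048],"twist":[0,0,0]},{"fingers":235,"xyz":[0,0.009,0.010],"twist":[0,0,0]},{"fingers":235,"xyz":[0,0,0],"twist":[0,0,0]},{"fingers":235,"xyz":[0,0,0],"twist":[0,0,0]}]'
python3 goal.py
python3 - <<'E'
from bench import eyes
import cv2
t=eyes.camera("top")["pixels"];cv2.imwrite("pics/t3.png",t)
E
```

```text
clock: 12.2
position: [681.7, -8.7, 224.4]
eef_rot: [0.163, 0.719, 0.661, 0.142]
force: [-15.3, 4.9, 9.7]
gripper_width: 11.4
finger_force: 22.1
t 12.2 pos [681.7  -8.7 224.4] yaw 1.484 tilt [ 0.42  -0.046] F [-15.3   4.9   9.7] w 11.4 ff 22.1 j [-0.12 -0.07  1.79  0.01  0.99 -0.04]
```

```bash
python3 -m jog '[{"fingers":165,"xyz":[0,0,0],"twist":[0,0,0]},{"fingers":165,"xyz":[0,0,0],"twist":[0,0,0]},{"fingers":165,"xyz":[0,0,0],"twist":[0,0,0]},{"fingers":165,"xyz":[0,0,-0.08],"twist":[0,0,0]},{"fingers":165,"xyz":[0,0,-0.1],"twist":[0,0,0]},{"fingers":165,"xyz":[0,0,-0.2],"twist":[0,0,0]},{"fingers":100,"xyz":[0,0,-0.2],"twist":[0,0,0]},{"fingers":0,"xyz":[0,-0.25,-0.1],"twist":[0,0,0]},{"fingers":0,"xyz":[0,-0.25,0],"twist":[0,0,0]},{"fingers":0,"xyz":[0,0,0],"twist":[0.093,0,0]},{"fingers":0,"xyz":[0,0,0],"twist":[0.093,0,0]},{"fingers":0,"xyz":[0,0,0],"twist":[0.093,0,0]},{"fingers":0,"xyz":[0,0,0],"twist":[0,0,0]},{"fingers":0,"xyz":[0,0,0],"twist":[0,0,0]}]'
python3 goal.py 545 99 290 0
```

```text
clock: 13.65
position: [572.8, 1.0, 285.3]
eef_rot: [0.006, 0.737, 0.676, -0.002]
force: [-0.5, 0.1, -0.3]
gripper_width: 85.2
finger_force: 0.0
t 13.7 pos [572.8   1.  285.3] yaw 1.483 tilt [ 0.005 -0.011] F [-0.5  0.1 -0.3] w 85.2 ff 0.0 j [-0.12 -0.1   1.67 -0.01  1.56 -0.04]
shift units [ 0.634 -0.242 -0.04 ] mm [-27.8  98.    4.7]
twist units [0.008 0.003 0.944] shift after twist [-0.186 -0.653 -0.032]
```

```bash
python3 -m jog '[{"fingers":0,"xyz":[0,0,0],"twist":[0.008,0.003,0.0905]},{"fingers":0,"xyz":[0,0,0],"twist":[0,0,0.0905]},{"fingers":0,"xyz":[0,0,0],"twist":[0,0,0.0905]},{"fingers":0,"xyz":[0,0,0],"twist":[0,0,0.0905]},{"fingers":0,"xyz":[0,0,0],"twist":[0,0,0.0905]},{"fingers":0,"xyz":[0,0,0],"twist":[0,0,0.0905]},{"fingers":0,"xyz":[0,0,0],"twist":[0,0,0.0905]},{"fingers":0,"xyz":[0,0,0],"twist":[0,0,0.0905]},{"fingers":0,"xyz":[0,0,0],"twist":[0,0,0.0905]},{"fingers":0,"xyz":[0,0,0],"twist":[0,0,0.0905]},{"fingers":0,"xyz":[0,0,0],"twist":[0,0,0.0905]},{"fingers":0,"xyz":[0,0,0],"twist":[0,0,0]},{"fingers":0,"xyz":[0,0,0],"twist":[0,0,0]}]'
python3 goal.py 545 99 225 -0.079
python3 - <<'E'
from bench import eyes
import cv2,numpy as np
t=eyes.camera("top")["pixels"];s=eyes.camera("side")["pixels"];cv2.imwrite("pics/t4.png",t);cv2.imwrite("pics/s4.png",s)
cv2.imwrite("pics/c6.png",np.hstack([cv2.resize(t[160:330,190:440],(400,272),interpolation=cv2.INTER_CUBIC),cv2.resize(s[150:290,200:450],(400,224),interpolation=cv2.INTER_CUBIC)[:272] if 0 else cv2.copyMakeBorder(cv2.resize(s[150:290,200:450],(400,224),interpolation=cv2.INTER_CUBIC),0,48,0,0,0)]))
E
```

```text
clock: 14.95
position: [571.9, 1.2, 285.5]
eef_rot: [0.002, 0.999, -0.039, -0.003]
force: [-0.3, 0.1, 0.2]
gripper_width: 85.4
finger_force: 0.0
t 14.9 pos [571.9   1.2 285.5] yaw -0.077 tilt [-0.007 -0.004] F [-0.3  0.1  0.2] w 85.4 ff 0.0 j [-0.13 -0.1   1.67 -0.01  1.57  1.52]
shift units [-0.226 -0.638  0.402] mm [-26.9  97.8 -60.5]
twist units [0.003 0.004 0.001] shift after twist [-0.23  -0.636  0.404]
```

View pics/c6.png

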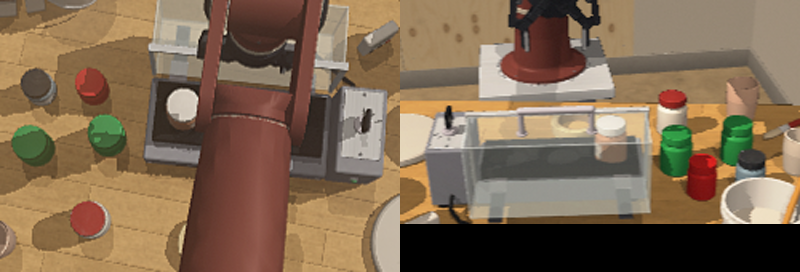

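```bash
python3 - <<'E'
from u import *
t=cv2.imread("pics/t4.png");h=cv2.cvtColor(t,cv2.COLOR_BGR2HSV)
m=cv2.inRange(h[205:255,285:330],(0,0,135),(180,70,255));k,l,s,c=cv2.connectedComponentsWithStats(m);i=1+s[1:,4].argmax()
cn=max(cv2.findContours((l==i).astype(np.uint8),0,1)[0],key=len);e=cv2.minEnclosingCircle(cn)
p=np.array(e[0])+[285,205];print(s[i],p,e[1],[onz("top",p,z).round(1) for z in(131,137,143)],"dia",2*e[1]*1.265/.5054)
E
```

```text
[  9  10  20  21 319] [303.91025734 224.97435951] 10.361937522888184 [array([546.9,  95.1, 131. ]), array([545.6,  95. , 137. ]), array([544.4,  94.9, 143. ])] dia 51.87119496024358
```

```bash
python3 -m jog '[{"fingers":0,"xyz":[-0.056,-0.16,0.05],"twist":[0.003,0.004,0]},{"fingers":0,"xyz":[-0.056,-0.16,0.1],"twist":[0,0,0]},{"fingers":0,"xyz":[-0.056,-0.16,0.1],"twist":[0,0,0]},{"fingers":0,"xyz":[-0.056,-0.16,0.1],"twist":[0,0,0]},{"fingers":0,"xyz":[0,0,0],"twist":[0,0,0]},{"fingers":0,"xyz":[0,0,0],"twist":[0,0,0]},{"fingers":0,"xyz":[0,0,0],"twist":[0,0,0]}]'
python3 goal.py 545 98.5 85 -0.079
```

```text
clock: 15.75
position: [547.0, 98.9, 233.1]
eef_rot: [0.0, 0.999, -0.04, -0.0]
force: [-0.4, 1.1, 0.1]
gripper_width: 85.4
finger_force: 0.0
t 15.8 pos [547.   98.9 233.1] yaw -0.08 tilt [-0.001 -0.   ] F [-0.4  1.1  0.1] w 85.4 ff 0.0 j [ 0.05 -0.11  1.77 -0.    1.48  1.7 ]
shift units [-0.012  0.003  0.987] mm [  -2.    -0.4 -148.1]
twist units [ 0.     0.001 -0.001] shift after twist [-0.013  0.004  0.987]
```

```bash
python3 -m jog '[{"fingers":0,"xyz":[-0.012,0,0.18],"twist":[0,0,0]},{"fingers":0,"xyz":[0,0,0.2],"twist":[0,0,0]},{"fingers":0,"xyz":[0,0,0.2],"twist":[0,0,0]},{"fingers":0,"xyz":[0,0,0.1],"twist":[0,0,0]},{"fingers":0,"xyz":[0,0,0.1],"twist":[0,0,0]},{"fingers":0,"xyz":[0,0,0.1],"twist":[0,0,0]},{"fingers":0,"xyz":[0,0,0.1],"twist":[0,0,0]},{"fingers":0,"xyz":[0,0,0],"twist":[0,0,0]},{"fingers":0,"xyz":[0,0,0],"twist":[0,0,0]}]'
python3 goal.py
python3 -m jog '[{"fingers":50,"xyz":[0,0,0],"twist":[0,0,0]},{"fingers":70,"xyz":[0,0,0],"twist":[0,0,0]},{"fingers":90,"xyz":[0,0,0],"twist":[0,0,0]},{"fingers":110,"xyz":[0,0,0],"twist":[0,0,0]},{"fingers":130,"xyz":[0,0,0],"twist":[0,0,0]},{"fingers":130,"xyz":[0,0,0],"twist":[0,0,0]}]' 25
python3 goal.py
```

```text
clock: 16.65
position: [544.3, 99.7, 85.1]
eef_rot: [-0.0, 0.999, -0.04, -0.001]
force: [0.6, 0.4, 0.4]
gripper_width: 85.3
finger_force: 0.0
t 16.6 pos [544.3  99.7  85.1] yaw -0.08 tilt [-0.003  0.   ] F [0.6 0.4 0.4] w 85.3 ff 0.0 j [0.05 0.02 1.9  0.   1.22 1.7 ]
clock: 17.25
position: [545.2, 99.4, 86.6]
eef_rot: [0.0, 0.999, -0.04, -0.0]
force: [-0.7, -2.8, 5.4]
gripper_width: 56.6
finger_force: 27.4
t 17.2 pos [545.2  99.4  86.6] yaw -0.08 tilt [-0. -0.] F [-0.7 -2.8  5.4] w 56.6 ff 27.4 j [ 0.05  0.02  1.9  -0.    1.22  1.7 ]
```

```bash
python3 -m jog '[{"fingers":130,"xyz":[0,0,-0.06],"twist":[0,0,0]},{"fingers":130,"xyz":[0,0,-0.1],"twist":[0,0,0]},{"fingers":130,"xyz":[0,0,-0.15],"twist":[0,0,0]},{"fingers":130,"xyz":[0,0,-0.2],"twist":[0,0,0]},{"fingers":130,"xyz":[0,0,-0.2],"twist":[0,0,0]},{"fingers":130,"xyz":[0,0,-0.2],"twist":[0,0,0]},{"fingers":130,"xyz":[0,0,-0.1],"twist":[0,0,0]},{"fingers":130,"xyz":[0,0,0],"twist":[0,0,0]},{"fingers":130,"xyz":[0,0,0],"twist":[0,0,0]}]' 30
python3 goal.py 332 -323 238
```

```text
clock: 18.15
position: [544.0, 99.7, 235.5]
eef_rot: [-0.0, 0.999, -0.04, -0.002]
force: [-1.2, 0.2, -3.0]
gripper_width: 56.1
finger_force: 32.5
t 18.1 pos [544.   99.7 235.5] yaw -0.08 tilt [-0.004  0.   ] F [-1.2  0.2 -3. ] w 56.1 ff 32.5 j [ 0.05 -0.12  1.77  0.    1.49  1.7 ]
shift units [-1.183  2.922 -0.011] mm [-212.  -422.7    2.5]
```

```bash
python3 -m jog '[{"fingers":130,"xyz":[-0.035,0.09,0],"twist":[0,0,0]},{"fingers":130,"xyz":[-0.074,0.183,0],"twist":[0,0,0]},{"fingers":130,"xyz":[-0.074,0.183,0],"twist":[0,0,0]},{"fingers":130,"xyz":[-0.074,0.183,0],"twist":[0,0,0]},{"fingers":130,"xyz":[-0.074,0.183,0],"twist":[0,0,0]},{"fingers":130,"xyz":[-0.074,0.183,0],"twist":[0,0,0]},{"fingers":130,"xyz":[-0.074,0.183,0],"twist":[0,0,0]},{"fingers":130,"xyz":[-0.074,0.183,0],"twist":[0,0,0]},{"fingers":130,"xyz":[-0.074,0.183,0],"twist":[0,0,0]},{"fingers":130,"xyz":[-0.074,0.183,0],"twist":[0,0,0]},{"fingers":130,"xyz":[-0.074,0.183,0],"twist":[0,0,0]},{"fingers":130,"xyz":[-0.074,0.183,0],"twist":[0,0,0]},{"fingers":130,"xyz":[-0.074,0.183,0],"twist":[0,0,0]},{"fingers":130,"xyz":[-0.074,0.183,0],"twist":[0,0,0]},{"fingers":130,"xyz":[-0.074,0.183,0],"twist":[0,0,0]},{"fingers":130,"xyz":[-0.074,0.183,0],"twist":[0,0,0]},{"fingers":130,"xyz":[-0.035,0.09,0],"twist":[0,0,0]},{"fingers":130,"xyz":[0,0,0],"twist":[0,0,0]},{"fingers":130,"xyz":[0,0,0],"twist":[0,0,0]}]'
python3 goal.py 332 -323 52 -0.079
```

```text
clock: 20.05
position: [332.7, -322.8, 236.1]
eef_rot: [-0.001, 0.999, -0.04, -0.002]
force: [-0.3, 0.4, -1.3]
gripper_width: 56.2
finger_force: 32.7
t 20.1 pos [ 332.7 -322.8  236.1] yaw -0.081 tilt [-0.003  0.002] F [-0.3  0.4 -1.3] w 56.2 ff 32.7 j [-0.93 -0.35  1.97 -0.    1.53  0.72]
shift units [-0.     0.004  1.227] mm [  -0.7   -0.2 -184.1]
twist units [-0.001  0.002 -0.001] shift after twist [-0.004  0.002  1.227]
```

```bash
python3 -m jog '[{"fingers":130,"xyz":[0,0,0.1],"twist":[0,0,0]},{"fingers":130,"xyz":[0,0,0.2],"twist":[0,0,0]},{"fingers":130,"xyz":[0,0,0.2],"twist":[0,0,0]},{"fingers":130,"xyz":[0,0,0.2],"twist":[0,0,0]},{"fingers":130,"xyz":[0,0,0.2],"twist":[0,0,0]},{"fingers":130,"xyz":[0,0,0.15],"twist":[0,0,0]},{"fingers":130,"xyz":[0,0,0.1],"twist":[0,0,0]},{"fingers":130,"xyz":[0,0,0.07],"twist":[0,0,0]},{"fingers":130,"xyz":[0,0,0],"twist":[0,0,0]},{"fingers":130,"xyz":[0,0,0.01],"twist":[0,0,0]},{"fingers":130,"xyz":[0,0,0.01],"twist":[0,0,0]},{"fingers":130,"xyz":[0,0,0.006],"twist":[0,0,0]},{"fingers":130,"xyz":[0,0,0],"twist":[0,0,0]}]'
python3 goal.py
```

```text
clock: 21.35
position: [332.7, -323.8, 50.7]
eef_rot: [0.0, 0.999, -0.04, -0.001]
force: [-0.5, -0.3, -1.9]
gripper_width: 56.4
finger_force: 32.7
t 21.4 pos [ 332.7 -323.8   50.7] yaw -0.08 tilt [-0.002 -0.001] F [-0.5 -0.3 -1.9] w 56.4 ff 32.7 j [-0.93 -0.15  2.13 -0.    1.16  0.72]
```

```bash
python3 -m jog '[{"fingers":130,"xyz":[0,0,0.01],"twist":[0,0,0]},{"fingers":130,"xyz":[0,0,0.01],"twist":[0,0,0]},{"fingers":130,"xyz":[0,0,0],"twist":[0,0,0]}]'
python3 goal.py
```

```text
clock: 21.65
position: [332.5, -323.6, 47.3]
eef_rot: [0.0, 0.999, -0.04, -0.001]
force: [-0.2, 0.5, -1.7]
gripper_width: 56.3
finger_force: 32.7
t 21.6 pos [ 332.5 -323.6   47.3] yaw -0.08 tilt [-0.003 -0.   ] F [-0.2  0.5 -1.7] w 56.3 ff 32.7 j [-0.93 -0.14  2.13 -0.    1.16  0.72]
```

```bash
python3 -m jog '[{"fingers":130,"xyz":[0,0,0.01],"twist":[0,0,0]},{"fingers":130,"xyz":[0,0,0.01],"twist":[0,0,0]},{"fingers":130,"xyz":[0,0,0],"twist":[0,0,0]}]'
python3 goal.py
```

```text
clock: 21.95
position: [332.7, -323.9, 47.2]
eef_rot: [-0.001, 0.999, -0.04, -0.002]
force: [-7.5, 7.2, 18.6]
gripper_width: 56.6
finger_force: 34.7
t 21.9 pos [ 332.7 -323.9   47.2] yaw -0.08 tilt [-0.004  0.001] F [-7.5  7.2 18.6] w 56.6 ff 34.7 j [-0.93 -0.14  2.13 -0.    1.16  0.72]
```

```bash
python3 -m jog '[{"fingers":110,"xyz":[0,0,-0.008],"twist":[0,0,0]},{"fingers":70,"xyz":[0,0,0],"twist":[0,0,0]},{"fingers":40,"xyz":[0,0,0],"twist":[0,0,0]},{"fingers":0,"xyz":[0,0,0],"twist":[0,0,0]},{"fingers":0,"xyz":[0,0,0],"twist":[0,0,0]},{"fingers":0,"xyz":[0,0,-0.1],"twist":[0,0,0]},{"fingers":0,"xyz":[0,0,-0.2],"twist":[0,0,0]},{"fingers":0,"xyz":[0,0,-0.3],"twist":[0,0,0]},{"fingers":0,"xyz":[0,0,-0.3],"twist":[0,0,0]},{"fingers":0,"xyz":[0,0,-0.3],"twist":[0,0,0]},{"fingers":0,"xyz":[0,0,0],"twist":[0,0,0]},{"fingers":0,"xyz":[0,0,0],"twist":[0,0,0]}]'
cat > look.py <<'E'
import sys
from u import *
from bench import eyes
k=sys.argv[1];t=eyes.camera("top")["pixels"];s=eyes.camera("side")["pixels"];cv2.imwrite(f"pics/t{k}.png",t);cv2.imwrite(f"pics/s{k}.png",s)
def f(n,lo,hi,z):
    for q in blobs("top",t,lo,hi,(150,170,300,330),60):
        c=np.array([q[0]+(q[2]-1)/2,q[1]+(q[3]-1)/2]); X=onz("top",c,z);print(n,c,q[4],(X+[0,4,0]).round(1))
f("red",(0,110,60),(8,255,255),80);f("green",(50,80,30),(85,255,255),80);f("dark",(0,0,0),(25,100,95),70)
E
python3 look.py 5
python3 goal.py 430 0 200
```

```text
clock: 23.15
position: [333.4, -324.1, 226.7]
eef_rot: [0.001, 0.999, -0.04, -0.0]
force: [-0.2, 0.7, -1.0]
gripper_width: 85.2
finger_force: 0.0
red [247.  213.5] 356 [586.  253.2  80. ]
red [244.5 296.5] 368 [364.2 250.7  80. ]
green [256.5 243. ] 408 [506.2 224.7  80. ]
green [210.5 249. ] 414 [487.8 345.9  80. ]
dark [212. 213.] 282 [587.9 349.2  70. ]
dark [292.  230.5] 579 [543.8 131.7  70. ]
t 23.2 pos [ 332.4 -322.8  223.5] yaw -0.08 tilt [-0.004  0.002] F [ 0.5  1.3 -0.2] w 85.5 ff 0.0 j [-0.93 -0.34  1.98 -0.    1.51  0.72]
shift units [ 0.477 -2.197  0.159] mm [ 97.6 322.8 -23.5]
```

```bash
python3 -m jog '[{"fingers":0,"xyz":[0.053,-0.244,0],"twist":[0,0,0]},{"fingers":0,"xyz":[0.053,-0.244,0],"twist":[0,0,0]},{"fingers":0,"xyz":[0.053,-0.244,0],"twist":[0,0,0]},{"fingers":0,"xyz":[0.053,-0.244,0],"twist":[0,0,0]},{"fingers":0,"xyz":[0.053,-0.244,0],"twist":[0,0,0]},{"fingers":0,"xyz":[0.053,-0.244,0],"twist":[0,0,0]},{"fingers":0,"xyz":[0.053,-0.244,0],"twist":[0,0,0]},{"fingers":0,"xyz":[0.053,-0.244,0],"twist":[0,0,0]},{"fingers":0,"xyz":[0.053,-0.244,0],"twist":[0,0,0]},{"fingers":0,"xyz":[-0.0715,-0.204,0],"twist":[0,0,0]},{"fingers":0,"xyz":[-0.0715,-0.204,0],"twist":[0,0,0]},{"fingers":0,"xyz":[-0.0715,-0.204,0],"twist":[0,0,0]},{"fingers":0,"xyz":[-0.0715,-0.204,0],"twist":[0,0,0]},{"fingers":0,"xyz":[-0.0715,-0.204,0],"twist":[0,0,0]},{"fingers":0,"xyz":[-0.0715,-0.204,0],"twist":[0,0,0]},{"fingers":0,"xyz":[-0.0715,-0.204,0],"twist":[0,0,0]},{"fingers":0,"xyz":[-0.0715,-0.204,0],"twist":[0,0,0]},{"fingers":0,"xyz":[0,0,0],"twist":[0,0,0]},{"fingers":0,"xyz":[0,0,0],"twist":[0,0,0]}]'
python3 goal.py 364 250.5 32 -0.08
```

```text
clock: 25.15
position: [363.7, 249.8, 223.2]
eef_rot: [0.001, 0.999, -0.039, -0.003]
force: [-0.4, -0.0, 0.3]
gripper_width: 85.3
finger_force: 0.0
t 25.1 pos [363.7 249.8 223.2] yaw -0.079 tilt [-0.006 -0.002] F [-0.4 -0.   0.3] w 85.3 ff 0.0 j [ 0.43 -0.4   2.03  0.    1.52  2.08]
shift units [ 0.009 -0.008  1.274] mm [   0.3    0.7 -191.2]
twist units [0.002 0.004 0.001] shift after twist [ 1.000e-03 -5.000e-03  1.275e+00]
```

```bash
python3 -m jog '[{"fingers":0,"xyz":[0,-0.005,0.2],"twist":[0.002,0.004,0]},{"fingers":0,"xyz":[0,0,0.2],"twist":[0,0,0]},{"fingers":0,"xyz":[0,0,0.2],"twist":[0,0,0]},{"fingers":0,"xyz":[0,0,0.2],"twist":[0,0,0]},{"fingers":0,"xyz":[0,0,0.15],"twist":[0,0,0]},{"fingers":0,"xyz":[0,0,0.15],"twist":[0,0,0]},{"fingers":0,"xyz":[0,0,0.1],"twist":[0,0,0]},{"fingers":0,"xyz":[0,0,0.075],"twist":[0,0,0]},{"fingers":0,"xyz":[0,0,0],"twist":[0,0,0]},{"fingers":40,"xyz":[0,0,0],"twist":[0,0,0]},{"fingers":60,"xyz":[0,0,0],"twist":[0,0,0]},{"fingers":80,"xyz":[0,0,0],"twist":[0,0,0]},{"fingers":100,"xyz":[0,0,0],"twist":[0,0,0]},{"fingers":120,"xyz":[0,0,0],"twist":[0,0,0]},{"fingers":120,"xyz":[0,0,0],"twist":[0,0,0]}]' 25
python3 goal.py
```

```text
clock: 26.65
position: [366.7, 251.5, 35.5]
eef_rot: [-0.002, 0.999, -0.04, 0.003]
force: [0.7, -2.5, 6.0]
gripper_width: 60.3
finger_force: 27.9
t 26.6 pos [366.7 251.5  35.5] yaw -0.08 tilt [0.007 0.003] F [ 0.7 -2.5  6. ] w 60.3 ff 27.9 j [ 0.43 -0.18  2.19  0.    1.13  2.08]
```

```bash
python3 -m jog '[{"fingers":120,"xyz":[0,0,-0.06],"twist":[0,0,0]},{"fingers":120,"xyz":[0,0,-0.12],"twist":[0,0,0]},{"fingers":120,"xyz":[0,0,-0.2],"twist":[0,0,0]},{"fingers":120,"xyz":[0,0,-0.2],"twist":[0,0,0]},{"fingers":120,"xyz":[0,0,-0.2],"twist":[0,0,0]},{"fingers":120,"xyz":[0,0,-0.2],"twist":[0,0,0]},{"fingers":120,"xyz":[0,0,-0.2],"twist":[0,0,0]},{"fingers":120,"xyz":[0,0,-0.1],"twist":[0,0,0]},{"fingers":120,"xyz":[0,0,0],"twist":[0,0,0]},{"fingers":120,"xyz":[0,0,0],"twist":[0,0,0]}]' 30
python3 goal.py 545 100 225 -0.079
```

```text
clock: 27.65
position: [364.0, 250.5, 224.7]
eef_rot: [-0.001, 0.999, -0.04, 0.001]
force: [-0.5, -0.1, -1.6]
gripper_width: 60.1
finger_force: 33.2
t 27.6 pos [364.  250.5 224.7] yaw -0.08 tilt [0.002 0.002] F [-0.5 -0.1 -1.6] w 60.1 ff 33.2 j [ 0.43 -0.41  2.03  0.    1.52  2.08]
shift units [ 1.283e+00  9.030e-01 -1.000e-03] mm [ 181.  -150.5    0.3]
twist units [-0.001 -0.001 -0.001] shift after twist [ 1.282  0.905 -0.002]
```

```bash
python3 -m jog '[{"fingers":120,"xyz":[0.08,0.056,0],"twist":[0,0,0]},{"fingers":120,"xyz":[0.16,0.113,0],"twist":[0,0,0]},{"fingers":120,"xyz":[0.16,0.113,0],"twist":[0,0,0]},{"fingers":120,"xyz":[0.16,0.113,0],"twist":[0,0,0]},{"fingers":120,"xyz":[0.16,0.113,0],"twist":[0,0,0]},{"fingers":120,"xyz":[0.16,0.113,0],"twist":[0,0,0]},{"fingers":120,"xyz":[0.16,0.113,0],"twist":[0,0,0]},{"fingers":120,"xyz":[0.16,0.113,0],"twist":[0,0,0]},{"fingers":120,"xyz":[0.085,0.056,0],"twist":[0,0,0]},{"fingers":120,"xyz":[0,0,0],"twist":[0,0,0]},{"fingers":120,"xyz":[0,0,0],"twist":[0,0,0]},{"fingers":120,"xyz":[0,0,0],"twist":[0,0,0]}]'
python3 goal.py 546 100 120 -0.079
```

```text
clock: 28.85
position: [544.9, 101.0, 225.8]
eef_rot: [-0.002, 0.999, -0.04, 0.001]
force: [0.3, 0.7, -1.8]
gripper_width: 59.9
finger_force: 33.2
t 28.9 pos [544.9 101.  225.8] yaw -0.079 tilt [0.003 0.003] F [ 0.3  0.7 -1.8] w 59.9 ff 33.2 j [ 0.05 -0.11  1.79  0.    1.47  1.7 ]
shift units [0.006 0.008 0.705] mm [   1.1   -1.  -105.8]
twist units [-0.002 -0.001 -0.   ] shift after twist [0.008 0.006 0.705]
```

```bash
python3 -m jog '[{"fingers":120,"xyz":[0.006,0.006,0.1],"twist":[0,0,0]},{"fingers":120,"xyz":[0,0,0.2],"twist":[0,0,0]},{"fingers":120,"xyz":[0,0,0.2],"twist":[0,0,0]},{"fingers":120,"xyz":[0,0,0.1],"twist":[0,0,0]},{"fingers":120,"xyz":[0,0,0.05],"twist":[0,0,0]},{"fingers":120,"xyz":[0,0,0.05],"twist":[0,0,0]},{"fingers":120,"xyz":[0,0,0.05],"twist":[0,0,0]},{"fingers":120,"xyz":[0,0,0],"twist":[0,0,0]}]'
python3 goal.py
```

```text
clock: 29.65
position: [547.1, 99.5, 113.7]
eef_rot: [-0.001, 0.999, -0.04, 0.002]
force: [0.2, -0.1, -1.8]
gripper_width: 60.1
finger_force: 33.2
t 29.6 pos [547.1  99.5 113.7] yaw -0.08 tilt [0.004 0.003] F [ 0.2 -0.1 -1.8] w 60.1 ff 33.2 j [ 0.04 -0.01  1.88  0.    1.27  1.7 ]
```

```bash
python3 -m jog '[{"fingers":120,"xyz":[0,0,0.03],"twist":[0,0,0]},{"fingers":120,"xyz":[0,0,0.03],"twist":[0,0,0]},{"fingers":120,"xyz":[0,0,0.02],"twist":[0,0,0]},{"fingers":120,"xyz":[0,0,0],"twist":[0,0,0]}]'
python3 goal.py
```

```text
clock: 30.05
position: [546.9, 99.5, 101.4]
eef_rot: [-0.001, 0.999, -0.04, 0.001]
force: [-0.3, 0.3, -1.2]
gripper_width: 60.6
finger_force: 33.2
t 30.1 pos [546.9  99.5 101.4] yaw -0.08 tilt [0.003 0.003] F [-0.3  0.3 -1.2] w 60.6 ff 33.2 j [0.04 0.   1.89 0.   1.25 1.7 ]
```

```bash
python3 -m jog '[{"fingers":120,"xyz":[0,0,0.015],"twist":[0,0,0]},{"fingers":120,"xyz":[0,0,0.015],"twist":[0,0,0]},{"fingers":120,"xyz":[0,0,0.01],"twist":[0,0,0]},{"fingers":120,"xyz":[0,0,0],"twist":[0,0,0]}]'
python3 goal.py
```

```text
clock: 30.45
position: [547.0, 99.6, 95.6]
eef_rot: [-0.001, 0.999, -0.04, 0.002]
force: [0.3, -0.5, -2.7]
gripper_width: 59.8
finger_force: 33.2
t 30.4 pos [547.   99.6  95.6] yaw -0.08 tilt [0.003 0.003] F [ 0.3 -0.5 -2.7] w 59.8 ff 33.2 j [0.04 0.01 1.89 0.   1.24 1.7 ]
```

```bash
python3 -m jog '[{"fingers":120,"xyz":[0,0,0.01],"twist":[0,0,0]},{"fingers":120,"xyz":[0,0,0.01],"twist":[0,0,0]},{"fingers":120,"xyz":[0,0,0],"twist":[0,0,0]}]'
python3 goal.py
```

```text
clock: 30.75
position: [547.9, 99.5, 94.7]
eef_rot: [-0.001, 0.999, -0.04, 0.002]
force: [-4.2, -1.2, 5.2]
gripper_width: 60.1
finger_force: 33.9
t 30.8 pos [547.9  99.5  94.7] yaw -0.08 tilt [0.005 0.003] F [-4.2 -1.2  5.2] w 60.1 ff 33.9 j [0.04 0.01 1.89 0.   1.23 1.7 ]
```

```bash
python3 -m jog '[{"fingers":90,"xyz":[0,0,0],"twist":[0,0,0]},{"fingers":60,"xyz":[0,0,0],"twist":[0,0,0]},{"fingers":30,"xyz":[0,0,0],"twist":[0,0,0]},{"fingers":0,"xyz":[0,0,0],"twist":[0,0,0]},{"fingers":0,"xyz":[0,0,0],"twist":[0,0,0]},{"fingers":0,"xyz":[0,0,-0.1],"twist":[0,0,0]},{"fingers":0,"xyz":[0,0,-0.2],"twist":[0,0,0]},{"fingers":0,"xyz":[0,0,-0.3],"twist":[0,0,0]},{"fingers":0,"xyz":[0,0,-0.3],"twist":[0,0,0]},{"fingers":0,"xyz":[0,0,0],"twist":[0,0,-0.092]},{"fingers":0,"xyz":[0,0,0],"twist":[0,0,-0.092]},{"fingers":0,"xyz":[0,0,0],"twist":[0,0,-0.092]},{"fingers":0,"xyz":[0,0,0],"twist":[0,0,-0.092]},{"fingers":0,"xyz":[0,0,0],"twist":[0,0,-0.092]},{"fingers":0,"xyz":[0,0,0],"twist":[0,0,-0.092]},{"fingers":0,"xyz":[0,0,0],"twist":[0,0,0]},{"fingers":0,"xyz":[0,0,0],"twist":[0,0,0]}]'
python3 look.py 6
python3 goal.py 588 348 225 0.785
python3 - <<'E'
import cv2,numpy as np
t=cv2.imread("pics/t6.png")[170:370,150:510];s=cv2.imread("pics/s6.png")[150:300,150:450]
cv2.imwrite("pics/c7.png",np.vstack([cv2.resize(t,(540,300)),cv2.resize(s,(540,270))]))
E
```

```text
clock: 32.45
position: [546.9, 99.2, 228.8]
eef_rot: [-0.0, 0.924, 0.382, 0.003]
force: [0.8, 1.1, -0.4]
gripper_width: 85.0
finger_force: 0.0
red [284.  249.5] 2979 [490.1 151.2  80. ]
red [289.  190.5] 723 [652.  142.2  80. ]
red [247. 214.] 364 [584.7 253.2  80. ]
green [256.  243.5] 397 [504.8 226.   80. ]
green [207.5 248. ] 291 [490.3 354.   80. ]
dark [266.5 183.5] 71 [673.4 204.6  70. ]
dark [212. 213.] 284 [587.9 349.2  70. ]
dark [290.  220.5] 318 [571.2 137.8  70. ]
dark [178.5 308.5] 92 [330.4 423.1  70. ]
t 32.5 pos [546.8  99.2 228.4] yaw 0.785 tilt [0.004 0.003] F [ 0.4  0.1 -0.2] w 85.4 ff 0.0 j [ 0.04 -0.11  1.78  0.    1.47  0.83]
shift units [ 1.366 -0.98   0.028] mm [ 41.2 248.8  -3.4]
twist units [ 0.001 -0.003 -0.   ] shift after twist [ 1.367 -0.979  0.022]
```

View pics/c7.png

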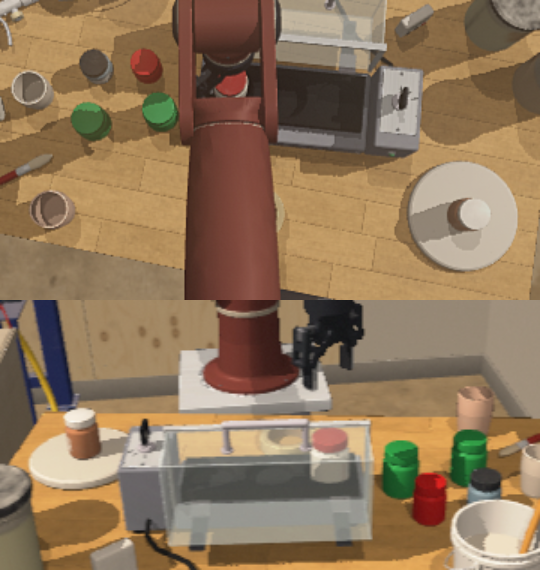

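```bash
python3 -m jog '[{"fingers":0,"xyz":[0.137,-0.098,0],"twist":[0.001,-0.003,0]},{"fingers":0,"xyz":[0.137,-0.098,0],"twist":[0,0,0]},{"fingers":0,"xyz":[0.137,-0.098,0],"twist":[0,0,0]},{"fingers":0,"xyz":[0.137,-0.098,0],"twist":[0,0,0]},{"fingers":0,"xyz":[0.137,-0.098,0],"twist":[0,0,0]},{"fingers":0,"xyz":[0.137,-0.098,0],"twist":[0,0,0]},{"fingers":0,"xyz":[0.137,-0.098,0],"twist":[0,0,0]},{"fingers":0,"xyz":[0.137,-0.098,0],"twist":[0,0,0]},{"fingers":0,"xyz":[0.137,-0.098,0],"twist":[0,0,0]},{"fingers":0,"xyz":[0.137,-0.098,0],"twist":[0,0,0]},{"fingers":0,"xyz":[0,0,0],"twist":[0,0,0]},{"fingers":0,"xyz":[0,0,0],"twist":[0,0,0]}]'
python3 goal.py 588 348 28 0.785
```

```text
clock: 33.75
position: [587.6, 348.6, 227.8]
eef_rot: [-0.0, 0.924, 0.383, -0.0]
force: [0.7, -0.6, 0.0]
gripper_width: 85.5
finger_force: 0.0
t 33.8 pos [587.6 348.6 227.8] yaw 0.787 tilt [-0.001 -0.   ] F [ 0.7 -0.6  0. ] w 85.5 ff 0.0 j [0.43 0.19 1.47 0.   1.48 1.21]
shift units [-0.     0.006  1.332] mm [   0.4   -0.6 -199.8]
twist units [-0.     0.001  0.001] shift after twist [-1.000e-03  5.000e-03  1.332e+00]
```

```bash
python3 - <<'E'
from u import *
from bench import eyes
s=eyes.camera("side")["pixels"]
for q in blobs("side",s,(0,0,0),(180,90,75),(400,235,440,262),40): print(q)
E
python3 -m jog '[{"fingers":0,"xyz":[0,0.005,0.2],"twist":[0,0,0]},{"fingers":0,"xyz":[0,0,0.2],"twist":[0,0,0]},{"fingers":0,"xyz":[0,0,0.2],"twist":[0,0,0]},{"fingers":0,"xyz":[0,0,0.2],"twist":[0,0,0]},{"fingers":0,"xyz":[0,0,0.1],"twist":[0,0,0]}]'
python3 goal.py
```

```text
(np.int32(411), np.int32(243), np.int32(17), np.int32(14), np.int32(184), array([419.4, 249.6]))
clock: 34.3
position: [586.6, 346.1, 89.7]
eef_rot: [-0.0, 0.924, 0.383, -0.003]
force: [-0.6, 0.5, -0.7]
gripper_width: 84.9
finger_force: 0.0
t 34.3 pos [586.6 346.1  89.7] yaw 0.785 tilt [-0.005 -0.002] F [-0.6  0.5 -0.7] w 84.9 ff 0.0 j [0.42 0.3  1.58 0.   1.27 1.21]
```

```bash
python3 -m jog '[{"fingers":0,"xyz":[0,0,0.1],"twist":[0,0,0]},{"fingers":0,"xyz":[0,0,0.1],"twist":[0,0,0]},{"fingers":0,"xyz":[0,0,0.1],"twist":[0,0,0]},{"fingers":0,"xyz":[0,0,0.1],"twist":[0,0,0]},{"fingers":0,"xyz":[0,0,0],"twist":[0,0,0]}]'
python3 goal.py
python3 -m jog '[{"fingers":40,"xyz":[0,0,0],"twist":[0,0,0]},{"fingers":65,"xyz":[0,0,0],"twist":[0,0,0]},{"fingers":85,"xyz":[0,0,0],"twist":[0,0,0]},{"fingers":105,"xyz":[0,0,0],"twist":[0,0,0]},{"fingers":135,"xyz":[0,0,0],"twist":[0,0,0]},{"fingers":135,"xyz":[0,0,0],"twist":[0,0,0]}]' 25
python3 goal.py
```

```text
clock: 34.8
position: [586.5, 347.3, 30.1]
eef_rot: [-0.0, 0.924, 0.383, -0.002]
force: [-0.6, -1.3, -0.8]
gripper_width: 85.4
finger_force: 0.0
t 34.8 pos [586.5 347.3  30.1] yaw 0.787 tilt [-0.005 -0.001] F [-0.6 -1.3 -0.8] w 85.4 ff 0.0 j [0.43 0.37 1.6  0.   1.18 1.21]
clock: 35.4
position: [589.5, 348.3, 34.9]
eef_rot: [-0.0, 0.924, 0.383, 0.001]
force: [-0.8, -2.6, 5.1]
gripper_width: 52.0
finger_force: 26.3
t 35.4 pos [589.5 348.3  34.9] yaw 0.787 tilt [0.002 0.001] F [-0.8 -2.6  5.1] w 52.0 ff 26.3 j [0.42 0.37 1.6  0.   1.18 1.21]
```

```bash
python3 -m jog '[{"fingers":135,"xyz":[0,0,-0.06],"twist":[0,0,0]},{"fingers":135,"xyz":[0,0,-0.12],"twist":[0,0,0]},{"fingers":135,"xyz":[0,0,-0.2],"twist":[0,0,0]},{"fingers":135,"xyz":[0,0,-0.2],"twist":[0,0,0]},{"fingers":135,"xyz":[0,0,-0.2],"twist":[0,0,0]},{"fingers":135,"xyz":[0,0,-0.2],"twist":[0,0,0]},{"fingers":135,"xyz":[0,0,-0.2],"twist":[0,0,0]},{"fingers":135,"xyz":[0,0,-0.15],"twist":[0,0,0]},{"fingers":135,"xyz":[0,0,-0.1],"twist":[0,0,0]},{"fingers":135,"xyz":[0,0,0],"twist":[0,0,0]},{"fingers":135,"xyz":[0,0,0],"twist":[0,0,0]}]' 30
python3 goal.py 500 200 240; python3 -c "
import numpy as np
c,s=np.cos(.787),np.sin(.787);d=np.array([30,-291]);print((d@[c,s]/150).round(3),(d@[s,-c]/150).round(3))"
```

```text
clock: 36.5
position: [587.9, 347.8, 246.8]
eef_rot: [-0.0, 0.924, 0.383, -0.001]
force: [-0.9, -0.4, -2.2]
gripper_width: 51.4
finger_force: 31.9
t 36.5 pos [587.9 347.8 246.8] yaw 0.787 tilt [-0.002  0.   ] F [-0.9 -0.4 -2.2] w 51.4 ff 31.9 j [0.43 0.18 1.45 0.   1.51 1.21]
shift units [-1.112  0.281  0.046] mm [ -87.9 -147.8   -6.8]
-1.233 1.511
```

```bash
python3 -m jog '[{"fingers":135,"xyz":[-0.111,0.028,0],"twist":[0,0,0]},{"fingers":135,"xyz":[-0.222,0.056,0],"twist":[0,0,0]},{"fingers":135,"xyz":[-0.222,0.056,0],"twist":[0,0,0]},{"fingers":135,"xyz":[-0.222,0.056,0],"twist":[0,0,0]},{"fingers":135,"xyz":[-0.222,0.056,0],"twist":[0,0,0]},{"fingers":135,"xyz":[-0.111,0.028,0],"twist":[0,0,0]},{"fingers":135,"xyz":[-0.123,0.151,0],"twist":[0,0,0]},{"fingers":135,"xyz":[-0.123,0.151,0],"twist":[0,0,0]},{"fingers":135,"xyz":[-0.123,0.151,0],"twist":[0,0,0]},{"fingers":135,"xyz":[-0.123,0.151,0],"twist":[0,0,0]},{"fingers":135,"xyz":[-0.123,0.151,0],"twist":[0,0,0]},{"fingers":135,"xyz":[-0.123,0.151,0],"twist":[0,0,0]},{"fingers":135,"xyz":[-0.123,0.151,0],"twist":[0,0,0]},{"fingers":135,"xyz":[-0.123,0.151,0],"twist":[0,0,0]},{"fingers":135,"xyz":[-0.123,0.151,0],"twist":[0,0,0]},{"fingers":135,"xyz":[-0.123,0.151,0],"twist":[0,0,0]},{"fingers":135,"xyz":[0,0,0],"twist":[0,0,0]},{"fingers":135,"xyz":[0,0,0],"twist":[0,0,0]},{"fingers":135,"xyz":[0,0,0],"twist":[0,0,0]}]'
python3 goal.py 530 -91 115
```

```text
clock: 38.4
position: [530.0, -89.3, 246.1]
eef_rot: [-0.001, 0.924, 0.384, -0.001]
force: [0.9, 0.3, -2.2]
gripper_width: 51.6
finger_force: 32.1
t 38.4 pos [530.  -89.3 246.1] yaw 0.787 tilt [-0.003  0.002] F [ 0.9  0.3 -2.2] w 51.6 ff 32.1 j [-0.31 -0.16  1.8   0.    1.51  0.48]
shift units [-0.007  0.011  0.874] mm [   0.    -1.7 -131.1]
```

```bash
python3 -m jog '[{"fingers":135,"xyz":[-0.007,0.011,0.1],"twist":[0,0,0]},{"fingers":135,"xyz":[0,0,0.2],"twist":[0,0,0]},{"fingers":135,"xyz":[0,0,0.2],"twist":[0,0,0]},{"fingers":135,"xyz":[0,0,0.2],"twist":[0,0,0]},{"fingers":135,"xyz":[0,0,0.1],"twist":[0,0,0]},{"fingers":135,"xyz":[0,0,0.05],"twist":[0,0,0]},{"fingers":135,"xyz":[0,0,0.04],"twist":[0,0,0]},{"fingers":135,"xyz":[0,0,0.03],"twist":[0,0,0]},{"fingers":135,"xyz":[0,0,0.03],"twist":[0,0,0]},{"fingers":135,"xyz":[0,0,0],"twist":[0,0,0]}]'
python3 goal.py
```

```text
clock: 39.4
position: [531.1, -92.0, 105.1]
eef_rot: [-0.0, 0.924, 0.383, -0.0]
force: [-0.5, 0.4, -2.2]
gripper_width: 51.6
finger_force: 32.1
t 39.4 pos [531.1 -92.  105.1] yaw 0.787 tilt [-0.  0.] F [-0.5  0.4 -2.2] w 51.6 ff 32.1 j [-0.31 -0.04  1.92  0.    1.26  0.47]
```

```bash
python3 -m jog '[{"fingers":135,"xyz":[0,0,0.015],"twist":[0,0,0]},{"fingers":135,"xyz":[0,0,0.015],"twist":[0,0,0]},{"fingers":135,"xyz":[0,0,0.01],"twist":[0,0,0]},{"fingers":135,"xyz":[0,0,0],"twist":[0,0,0]}]'
python3 goal.py
```

```text
clock: 39.8
position: [530.7, -92.0, 98.6]
eef_rot: [-0.0, 0.924, 0.383, -0.0]
force: [0.0, -0.2, -2.3]
gripper_width: 51.4
finger_force: 32.1
t 39.8 pos [530.7 -92.   98.6] yaw 0.787 tilt [-0.001  0.001] F [ 0.  -0.2 -2.3] w 51.4 ff 32.1 j [-0.31 -0.03  1.93  0.    1.25  0.47]
```

```bash
python3 -m jog '[{"fingers":135,"xyz":[0,0,0.013],"twist":[0,0,0]},{"fingers":135,"xyz":[0,0,0.013],"twist":[0,0,0]},{"fingers":135,"xyz":[0,0,0.01],"twist":[0,0,0]},{"fingers":135,"xyz":[0,0,0],"twist":[0,0,0]}]'
python3 goal.py
```

```text
clock: 40.2
position: [531.0, -92.0, 94.0]
eef_rot: [-0.0, 0.924, 0.383, -0.0]
force: [-1.9, 1.1, 2.0]
gripper_width: 51.6
finger_force: 32.5
t 40.2 pos [531. -92.  94.] yaw 0.787 tilt [-0.001  0.001] F [-1.9  1.1  2. ] w 51.6 ff 32.5 j [-0.31 -0.02  1.93  0.    1.24  0.47]
```

```bash
python3 -m jog '[{"fingers":110,"xyz":[0,0,0],"twist":[0,0,0]},{"fingers":80,"xyz":[0,0,0],"twist":[0,0,0]},{"fingers":50,"xyz":[0,0,0],"twist":[0,0,0]},{"fingers":30,"xyz":[0,0,0],"twist":[0,0,0]},{"fingers":30,"xyz":[0,0,-0.1],"twist":[0,0,0]},{"fingers":30,"xyz":[0,0,-0.2],"twist":[0,0,0]},{"fingers":30,"xyz":[0,0,-0.3],"twist":[0,0,0]},{"fingers":30,"xyz":[0,0,-0.3],"twist":[0,0,0]},{"fingers":60,"xyz":[0,0,-0.3],"twist":[0,0,0]},{"fingers":100,"xyz":[0,0,-0.2],"twist":[0,0,0]},{"fingers":165,"xyz":[0,0,0],"twist":[0,0,-0.09]},{"fingers":165,"xyz":[0,0,0],"twist":[0,0,-0.09]},{"fingers":165,"xyz":[0,0,0],"twist":[0,0,-0.09]},{"fingers":165,"xyz":[0,0,0],"twist":[0,0,-0.09]},{"fingers":165,"xyz":[0,0,0],"twist":[0,0,-0.09]},{"fingers":165,"xyz":[0,0,0],"twist":[0,0,0]},{"fingers":165,"xyz":[0,0,0],"twist":[0,0,0]}]'
python3 look.py 7; python3 goal.py 600 0 320 1.492
python3 - <<'E'
import cv2,numpy as np
t=cv2.imread("pics/t7.png")[170:370,150:510];s=cv2.imread("pics/s7.png")[150:300,150:450]
cv2.imwrite("pics/c8.png",np.vstack([cv2.resize(t,(540,300)),cv2.resize(s,(540,270))]))
E
```

```text
clock: 41.9
position: [531.1, -92.1, 304.4]
eef_rot: [0.0, 0.735, 0.678, 0.0]
force: [-0.9, 0.6, -0.0]
gripper_width: 30.1
finger_force: 0.0
red [247.  213.5] 349 [586.  253.2  80. ]
red [295.5 222. ] 119 [565.2 122.5  80. ]
green [256. 243.] 366 [506.2 226.1  80. ]
green [210.5 249. ] 424 [487.8 345.9  80. ]
dark [292.  230.5] 371 [543.8 131.7  70. ]
dark [179. 307.] 113 [334.3 422.1  70. ]
dark [193. 311.] 77 [324.6 384.9  70. ]
t 42.0 pos [531.  -92.1 304. ] yaw 1.492 tilt [-0.  0.] F [-0.4  0.1 -0.4] w 30.2 ff 0.0 j [-0.31 -0.19  1.72  0.    1.61 -0.23]
shift units [ 0.649  0.41  -0.107] mm [69.  92.1 16. ]
twist units [-0. -0. -0.] shift after twist [ 0.648  0.41  -0.107]
```

View pics/c8.png

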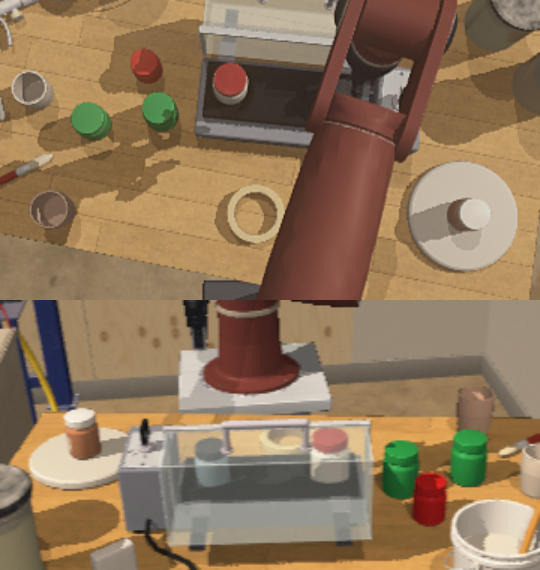

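```bash
python3 -m jog '[{"fingers":165,"xyz":[0.1,0,-0.1],"twist":[0,0,0]},{"fingers":165,"xyz":[0.17,0.1,-0.07],"twist":[0,0,0]},{"fingers":165,"xyz":[0.17,0.15,0],"twist":[0,0,0]},{"fingers":165,"xyz":[0.16,0.164,0],"twist":[0,0,0]},{"fingers":165,"xyz":[0,0,0],"twist":[-0.093,0,0]},{"fingers":165,"xyz":[0,0,0],"twist":[-0.093,0,0]},{"fingers":165,"xyz":[0,0,0],"twist":[-0.093,0,0]},{"fingers":165,"xyz":[0,0,0],"twist":[0,0,0]},{"fingers":165,"xyz":[0,0,0],"twist":[0,0,0]}]'
python3 goal.py 646 -7 302
```

```text
clock: 42.9
position: [599.6, -6.4, 330.2]
eef_rot: [0.159, 0.716, 0.663, 0.148]
force: [-0.4, 0.6, 0.5]
gripper_width: 30.0
finger_force: 0.0
t 42.9 pos [599.6  -6.4 330.2] yaw 1.494 tilt [ 0.422 -0.032] F [-0.4  0.6  0.5] w 30.0 ff 0.0 j [-0.15 -0.33  1.84  0.03  1.2  -0.08]
shift units [0.02  0.2   0.301] mm [ 46.4  -0.6 -28.2]
```

```bash
python3 -m jog '[{"fingers":165,"xyz":[0.01,0.1,0.15],"twist":[0,0,0]},{"fingers":165,"xyz":[0.01,0.1,0.15],"twist":[0,0,0]},{"fingers":165,"xyz":[0,0,0],"twist":[0,0,0]},{"fingers":165,"xyz":[0,0,0],"twist":[0,0,0]}]'
python3 goal.py 681.5 -8.7 224.8
```

```text
clock: 43.3
position: [647.5, -7.8, 301.8]
eef_rot: [0.159, 0.717, 0.663, 0.147]
force: [-1.0, 1.2, -0.3]
gripper_width: 30.1
finger_force: 0.0
t 43.3 pos [647.5  -7.8 301.8] yaw 1.493 tilt [ 0.422 -0.032] F [-1.   1.2 -0.3] w 30.1 ff 0.0 j [-0.14 -0.2   1.78  0.03  1.13 -0.07]
shift units [ 0.011 -0.012  0.561] mm [ 34.   -0.9 -77. ]
```

```bash
python3 -m jog '[{"fingers":165,"xyz":[0,-0.012,0.1],"twist":[0,0,0]},{"fingers":165,"xyz":[0,0,0.1],"twist":[0,0,0]},{"fingers":165,"xyz":[0,0,0.1],"twist":[0,0,0]},{"fingers":165,"xyz":[0,0,0.1],"twist":[0,0,0]},{"fingers":165,"xyz":[0,0,0.06],"twist":[0,0,0]},{"fingers":165,"xyz":[0,0,0],"twist":[0,0,0]}]'
python3 goal.py 681.5 -8.7 224.8
```

```text
clock: 43.9
position: [673.1, -9.8, 234.7]
eef_rot: [0.158, 0.717, 0.663, 0.146]
force: [0.1, 0.1, 0.7]
gripper_width: 30.2
finger_force: 0.0
t 43.9 pos [673.1  -9.8 234.7] yaw 1.494 tilt [ 0.419 -0.032] F [0.1 0.1 0.7] w 30.2 ff 0.0 j [-0.14 -0.1   1.8   0.03  1.01 -0.07]
shift units [0.012 0.023 0.083] mm [ 8.4  1.1 -9.9]
```

```bash
python3 -m jog '[{"fingers":165,"xyz":[0,0,0.05],"twist":[0,0,0]},{"fingers":165,"xyz":[0,0,0.05],"twist":[0,0,0]},{"fingers":165,"xyz":[0,0,0],"twist":[0,0,0]},{"fingers":200,"xyz":[0,0,0],"twist":[0,0,0]},{"fingers":220,"xyz":[0,0,0],"twist":[0,0,0]},{"fingers":235,"xyz":[0,0,0],"twist":[0,0,0]},{"fingers":235,"xyz":[0,0,0],"twist":[0,0,0]},{"fingers":235,"xyz":[0,0,0],"twist":[0,0,0]}]' 25
python3 goal.py 681.5 -8.7 224.8; python3 arc.py 1.6 0 32 0.436
```

```text
clock: 44.7
position: [680.8, -10.4, 225.4]
eef_rot: [0.16, 0.716, 0.663, 0.148]
force: [2.2, 0.5, 1.9]
gripper_width: 10.7
finger_force: 24.4
t 44.7 pos [680.8 -10.4 225.4] yaw 1.494 tilt [ 0.425 -0.032] F [2.2 0.5 1.9] w 10.7 ff 24.4 j [-0.13 -0.07  1.79  0.03  0.98 -0.07]
shift units [0.012 0.002 0.005] mm [ 0.7  1.7 -0.6]
1.55 -0.046 -0.047
1.5 -0.048 -0.045
1.45 -0.05 -0.043
1.4 -0.052 -0.04
1.35 -0.054 -0.037
1.3 -0.056 -0.035
1.25 -0.058 -0.032
1.2 -0.059 -0.029
1.15 -0.061 -0.026
1.1 -0.062 -0.023
1.05 -0.063 -0.02
1.0 -0.064 -0.016
0.95 -0.065 -0.013
0.9 -0.065 -0.01
0.85 -0.066 -0.007
0.8 -0.066 -0.003
0.75 -0.066 -0.0
0.7 -0.066 0.003
0.65 -0.066 0.006
0.6 -0.065 0.01
0.55 -0.065 0.013
0.5 -0.064 0.016
0.45 -0.063 0.019
0.4 -0.062 0.022
0.35 -0.061 0.026
0.3 -0.059 0.029
0.25 -0.058 0.031
0.2 -0.056 0.034
0.15 -0.054 0.037
0.1 -0.053 0.04
0.05 -0.051 0.042
0.0 -0.048 0.045
handle rel hinge [-185.   70.]
```

```bash
python3 -m jog '[{"fingers":235,"xyz":[0,-0.046,-0.047],"twist":[0,0,0]},{"fingers":235,"xyz":[0,-0.048,-0.045],"twist":[0,0,0]},{"fingers":235,"xyz":[0,-0.050,-0.043],"twist":[0,0,0]},{"fingers":235,"xyz":[0,-0.052,-0.040],"twist":[0,0,0]},{"fingers":235,"xyz":[0,-0.054,-0.037],"twist":[0,0,0]},{"fingers":235,"xyz":[0,-0.056,-0.035],"twist":[0,0,0]},{"fingers":235,"xyz":[0,-0.058,-0.032],"twist":[0,0,0]},{"fingers":235,"xyz":[0,-0.059,-0.029],"twist":[0,0,0]},{"fingers":235,"xyz":[0,0,0],"twist":[0,0,0]}]' 30
python3 goal.py 566 0 236
python3 -m jog '[{"fingers":235,"xyz":[0,-0.061,-0.026],"twist":[0,0,0]},{"fingers":235,"xyz":[0,-0.062,-0.023],"twist":[0,0,0]},{"fingers":235,"xyz":[0,-0.063,-0.020],"twist":[0,0,0]},{"fingers":235,"xyz":[0,-0.064,-0.016],"twist":[0,0,0]},{"fingers":235,"xyz":[0,-0.065,-0.013],"twist":[0,0,0]},{"fingers":235,"xyz":[0,-0.065,-0.010],"twist":[0,0,0]},{"fingers":235,"xyz":[0,-0.066,-0.007],"twist":[0,0,0]},{"fingers":235,"xyz":[0,-0.066,-0.003],"twist":[0,0,0]},{"fingers":235,"xyz":[0,0,0],"twist":[0,0,0]}]'
python3 goal.py
```

```text
clock: 45.6
position: [603.0, -4.0, 241.7]
eef_rot: [0.16, 0.716, 0.663, 0.149]
force: [2.0, 1.2, 8.0]
gripper_width: 10.9
finger_force: 30.1
t 45.6 pos [603.   -4.  241.7] yaw 1.494 tilt [ 0.426 -0.032] F [2.  1.2 8. ] w 10.9 ff 30.1 j [-0.14 -0.29  1.95  0.03  1.04 -0.08]
shift units [ 0.007 -0.24  -0.071] mm [-37.    4.   -5.7]
clock: 46.5
position: [524.3, 2.6, 221.5]
eef_rot: [0.157, 0.717, 0.663, 0.147]
force: [-2.6, 5.1, 4.5]
gripper_width: 10.9
finger_force: 32.4
t 46.5 pos [524.3   2.6 221.5] yaw 1.494 tilt [ 0.42 -0.03] F [-2.6  5.1  4.5] w 10.9 ff 32.4 j [-0.16 -0.49  2.13  0.04  1.07 -0.09]
```

```bash
python3 -m jog '[{"fingers":235,"xyz":[0,-0.066,0],"twist":[0,0,0]},{"fingers":235,"xyz":[0,-0.066,0.003],"twist":[0,0,0]},{"fingers":235,"xyz":[0,-0.066,0.006],"twist":[0,0,0]},{"fingers":235,"xyz":[0,-0.065,0.010],"twist":[0,0,0]},{"fingers":235,"xyz":[0,-0.065,0.013],"twist":[0,0,0]},{"fingers":235,"xyz":[0,-0.064,0.016],"twist":[0,0,0]},{"fingers":235,"xyz":[0,-0.063,0.019],"twist":[0,0,0]},{"fingers":235,"xyz":[0,-0.062,0.022],"twist":[0,0,0]},{"fingers":235,"xyz":[0,0,0],"twist":[0,0,0]}]'
python3 goal.py 451 10 165.6
```

```text
clock: 47.4
position: [458.7, 7.6, 173.7]
eef_rot: [0.155, 0.717, 0.664, 0.145]
force: [-2.0, 5.2, 2.2]
gripper_width: 10.7
finger_force: 31.7
t 47.4 pos [458.7   7.6 173.7] yaw 1.494 tilt [ 0.415 -0.03 ] F [-2.   5.2  2.2] w 10.7 ff 31.7 j [-0.17 -0.67  2.32  0.05  1.06 -0.11]
shift units [ 0.012 -0.07   0.027] mm [-7.7  2.4 -8.1]
```

```bash
python3 -m jog '[{"fingers":235,"xyz":[0,-0.061,0.026],"twist":[0,0,0]},{"fingers":235,"xyz":[0,-0.059,0.029],"twist":[0,0,0]},{"fingers":235,"xyz":[0,-0.058,0.031],"twist":[0,0,0]},{"fingers":235,"xyz":[0,-0.056,0.034],"twist":[0,0,0]},{"fingers":235,"xyz":[0,0,0],"twist":[0,0,0]}]'
python3 goal.py 421.8 12.5 112.2
```

```text
clock: 47.9
position: [434.7, 9.5, 141.7]
eef_rot: [0.155, 0.717, 0.664, 0.146]
force: [-1.2, 5.5, -0.7]
gripper_width: 10.7
finger_force: 30.8
t 47.9 pos [434.7   9.5 141.7] yaw 1.494 tilt [ 0.415 -0.03 ] F [-1.2  5.5 -0.7] w 10.7 ff 30.8 j [-0.18 -0.74  2.41  0.05  1.04 -0.12]
shift units [ 0.013 -0.161  0.143] mm [-12.9   3.  -29.5]
```

```bash
python3 -m jog '[{"fingers":235,"xyz":[0,-0.027,0.022],"twist":[0,0,0]},{"fingers":235,"xyz":[0,-0.027,0.023],"twist":[0,0,0]},{"fingers":235,"xyz":[0,-0.027,0.024],"twist":[0,0,0]},{"fingers":235,"xyz":[0,-0.027,0.024],"twist":[0,0,0]},{"fingers":235,"xyz":[0,-0.026,0.024],"twist":[0,0,0]},{"fingers":235,"xyz":[0,-0.014,0.012],"twist":[0,0,0]},{"fingers":235,"xyz":[0,0,0],"twist":[0,0,0]}]'
python3 goal.py 421.8 12.5 112.2
```

```text
clock: 48.6
position: [422.8, 10.4, 115.7]
eef_rot: [0.155, 0.717, 0.664, 0.145]
force: [-5.7, 5.6, 1.4]
gripper_width: 10.5
finger_force: 31.7
t 48.6 pos [422.8  10.4 115.7] yaw 1.494 tilt [ 0.414 -0.03 ] F [-5.7  5.6  1.4] w 10.5 ff 31.7 j [-0.18 -0.76  2.46  0.05  1.01 -0.12]
shift units [ 0.013 -0.017  0.018] mm [-1.   2.1 -3.5]
```

```bash
python3 -m jog '[{"fingers":235,"xyz":[0,-0.010,0.011],"twist":[0,0,0]},{"fingers":235,"xyz":[0,-0.010,0.011],"twist":[0,0,0]},{"fingers":235,"xyz":[0,-0.005,0.006],"twist":[0,0,0]},{"fingers":235,"xyz":[0,0,0],"twist":[0,0,0]}]'
python3 goal.py 421.8 12.5 112.2
```

```text
clock: 49.0
position: [421.6, 10.5, 112.0]
eef_rot: [0.155, 0.717, 0.664, 0.145]
force: [-13.0, 5.9, 8.5]
gripper_width: 10.6
finger_force: 32.8
t 49.0 pos [421.6  10.5 112. ] yaw 1.494 tilt [ 0.414 -0.03 ] F [-13.    5.9   8.5] w 10.6 ff 32.8 j [-0.18 -0.76  2.47  0.06  1.   -0.13]
shift units [ 0.014  0.001 -0.001] mm [0.2 2.  0.2]
```

```bash
python3 -m jog '[{"fingers":235,"xyz":[0,-0.003,0.008],"twist":[0,0,0]},{"fingers":235,"xyz":[0,-0.003,0.008],"twist":[0,0,0]},{"fingers":235,"xyz":[0,0,0],"twist":[0,0,0]}]'
python3 goal.py 421.8 12.5 112.2
```

```text
clock: 49.3
position: [421.7, 10.5, 111.7]
eef_rot: [0.154, 0.717, 0.664, 0.144]
force: [-30.7, 7.9, 24.6]
gripper_width: 10.8
finger_force: 35.0
t 49.3 pos [421.7  10.5 111.7] yaw 1.495 tilt [ 0.412 -0.03 ] F [-30.7   7.9  24.6] w 10.8 ff 35.0 j [-0.18 -0.75  2.47  0.05  1.   -0.13]
shift units [ 0.013  0.001 -0.003] mm [0.1 2.  0.5]
```

```bash
python3 -m jog '[{"fingers":235,"xyz":[0,0.005,-0.015],"twist":[0,0,0]},{"fingers":200,"xyz":[0,0,0],"twist":[0,0,0]},{"fingers":170,"xyz":[0,0,0],"twist":[0,0,0]},{"fingers":160,"xyz":[0,0,0],"twist":[0,0,0]},{"fingers":160,"xyz":[0,0,0],"twist":[0,0,0]},{"fingers":160,"xyz":[0,0,-0.08],"twist":[0,0,0]},{"fingers":160,"xyz":[0,0,-0.1],"twist":[0,0,0]},{"fingers":160,"xyz":[0,0,-0.1],"twist":[0,0,0]},{"fingers":160,"xyz":[0,0,-0.1],"twist":[0,0,0]},{"fingers":160,"xyz":[0,0.07,-0.15],"twist":[0,0,0]},{"fingers":160,"xyz":[0,0.09,-0.2],"twist":[0,0,0]},{"fingers":160,"xyz":[0,0.09,-0.2],"twist":[0,0,0]},{"fingers":160,"xyz":[0,0,0],"twist":[0,0,0]},{"fingers":160,"xyz":[0,0,0],"twist":[0,0,0]}]'
python3 goal.py 525 -190 260 -0.079
python3 - <<'E'
from bench import eyes
import cv2,numpy as np
t=eyes.camera("top")["pixels"];s=eyes.camera("side")["pixels"];cv2.imwrite("pics/t8.png",t);cv2.imwrite("pics/s8.png",s)
cv2.imwrite("pics/c9.png",np.hstack([cv2.resize(t[200:280,385:445],(390,520),interpolation=cv2.INTER_CUBIC),cv2.resize(s[190:290,210:360],(400,267),interpolation=cv2.INTER_CUBIC).repeat(1,0) if 0 else cv2.copyMakeBorder(cv2.resize(s[190:290,210:360],(400,267),interpolation=cv2.INTER_CUBIC),0,253,0,0,0)]))
E
```

```text
clock: 50.7
position: [399.5, 11.2, 256.9]
eef_rot: [0.16, 0.716, 0.663, 0.148]
force: [-0.4, -0.6, -1.1]
gripper_width: 32.0
finger_force: 0.0
t 50.7 pos [399.5  11.2 256.9] yaw 1.493 tilt [ 0.423 -0.033] F [-0.4 -0.6 -1.1] w 32.0 ff 0.0 j [-0.19 -0.94  2.32  0.05  1.33 -0.12]
shift units [-1.273  0.858  0.38 ] mm [ 125.5 -201.2    3.1]
twist units [ 0.219 -0.219  0.984] shift after twist [ 0.94   1.271 -0.021]
```

View pics/c9.png

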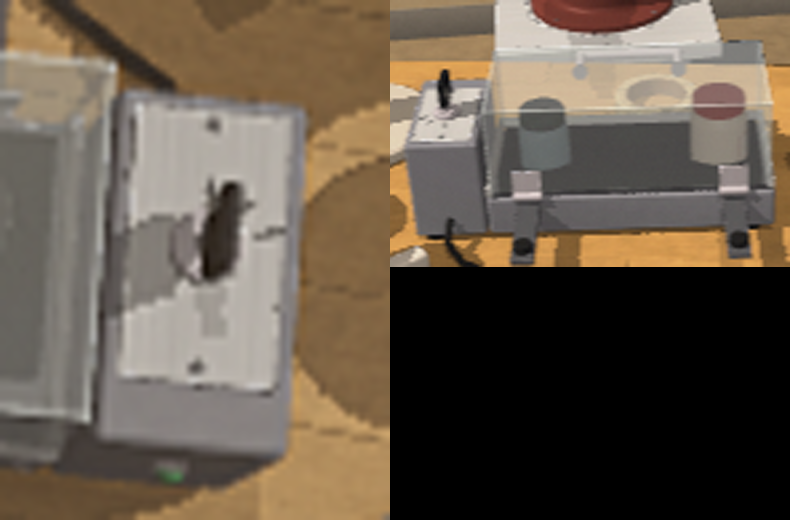

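```bash
python3 - <<'E'
from u import *
t=cv2.imread("pics/t8.png");h=t[222:250,412:428].max(2);m=(h<75).astype(np.uint8)
ys,xs=np.nonzero(m);print(m.sum(),xs.min()+412,xs.max()+412,ys.min()+222,ys.max()+222)
for r in m: print("".join(".#"[v] for v in r))
# predicted silhouette for key at centre (x,y)
for X in((520,-190),(525,-190),(525,-194)):
    cs,s=np.cos(-.079),np.sin(-.079)
    P=np.array([proj("top",(X[0]+cs*a-s*b,X[1]+s*a+cs*b,z)) for a in(-17,17) for b in(-4.5,4.5) for z in(141,173)]);print(X,P.min(0).round(1),P.max(0).round(1),P.mean(0).round(1))
E
```

```text
59 416 421 228 242
................
................
................
................
................
................
........#.......
.......###......
......###.......
......####......
......####......
.....####.......
.....####.......
....#####.......
....#####.......
....#####.......
....#####.......
....#####.......
....####........
....####........
....###.........
................
................
................
................
................
................
................
(520, -190) [413.5 227.4] [420.6 243.3] [417.1 235.4]
(525, -190) [413.5 225.4] [420.6 241.4] [417.  233.5]
(525, -194) [415.1 225.5] [422.2 241.4] [418.6 233.5]
```

```bash
python3 -m jog '[{"fingers":160,"xyz":[0,0,0],"twist":[0.093,0,0]},{"fingers":160,"xyz":[0,0,0],"twist":[0.093,0,0]},{"fingers":160,"xyz":[0,0,0],"twist":[0.091,0,0]},{"fingers":165,"xyz":[0,0,0],"twist":[0,0,0.091]},{"fingers":165,"xyz":[0,0,0],"twist":[0,0,0.091]},{"fingers":165,"xyz":[0,0,0],"twist":[0,0,0.091]},{"fingers":165,"xyz":[0,0,0],"twist":[0,0,0.091]},{"fingers":165,"xyz":[0,0,0],"twist":[0,0,0.091]},{"fingers":165,"xyz":[0,0,0],"twist":[0,0,0.091]},{"fingers":165,"xyz":[0,0,0],"twist":[0,0,0.091]},{"fingers":165,"xyz":[0,0,0],"twist":[0,0,0.091]},{"fingers":165,"xyz":[0,0,0],"twist":[0,0,0.091]},{"fingers":165,"xyz":[0,0,0],"twist":[0,0,0.091]},{"fingers":165,"xyz":[0,0,0],"twist":[0,0,0.091]},{"fingers":165,"xyz":[0,0,0],"twist":[0,0,0]},{"fingers":165,"xyz":[0,0,0],"twist":[0,0,0]}]'
python3 goal.py 520.5 -190.5 240 -0.079
```

```text
clock: 52.4
position: [398.8, 11.4, 254.9]
eef_rot: [-0.0, 0.999, -0.038, 0.0]
force: [-0.4, -0.2, -0.1]
gripper_width: 30.0
finger_force: 0.0
t 52.4 pos [398.8  11.4 254.9] yaw -0.076 tilt [0.    0.001] F [-0.4 -0.2 -0.1] w 30.0 ff 0.0 j [-0.16 -0.55  2.07  0.    1.62  1.49]
shift units [0.911 1.281 0.099] mm [ 121.7 -201.9  -14.9]
twist units [-0.    -0.     0.002] shift after twist [0.915 1.278 0.099]
```

```bash
python3 -m jog '[{"fingers":165,"xyz":[0.114,0.16,0],"twist":[0,0,0.002]},{"fingers":165,"xyz":[0.114,0.16,0],"twist":[0,0,0]},{"fingers":165,"xyz":[0.114,0.16,0],"twist":[0,0,0]},{"fingers":165,"xyz":[0.114,0.16,0],"twist":[0,0,0]},{"fingers":165,"xyz":[0.114,0.16,0],"twist":[0,0,0]},{"fingers":165,"xyz":[0.114,0.16,0],"twist":[0,0,0]},{"fingers":165,"xyz":[0.114,0.16,0],"twist":[0,0,0]},{"fingers":165,"xyz":[0.114,0.16,0],"twist":[0,0,0]},{"fingers":165,"xyz":[0,0,0.2],"twist":[0,0,0]},{"fingers":165,"xyz":[0,0,0.15],"twist":[0,0,0]},{"fingers":165,"xyz":[0,0,0],"twist":[0,0,0]},{"fingers":165,"xyz":[0,0,0],"twist":[0,0,0]}]'
python3 goal.py 520.5 -190.5 139 -0.079
python3 - <<'E'
from bench import eyes
import cv2,numpy as np
s=eyes.camera("side")["pixels"];cv2.imwrite("pics/s9.png",s)
cv2.imwrite("pics/c10.png",cv2.resize(s[150:270,190:330],(700,600),interpolation=cv2.INTER_CUBIC))
E
```

```text
clock: 53.6
position: [519.9, -190.9, 203.5]
eef_rot: [-0.0, 0.999, -0.04, 0.001]
force: [-0.0, -0.1, 0.3]
gripper_width: 30.2
finger_force: 0.0
t 53.6 pos [ 519.9 -190.9  203.5] yaw -0.081 tilt [0.001 0.001] F [-0.  -0.1  0.3] w 30.2 ff 0.0 j [-0.49 -0.1   1.81  0.    1.43  1.16]
shift units [ 0.003 -0.003  0.43 ] mm [  0.6   0.4 -64.5]
twist units [-0.001 -0.001 -0.001] shift after twist [ 0.004 -0.003  0.43 ]
```

View pics/c10.png

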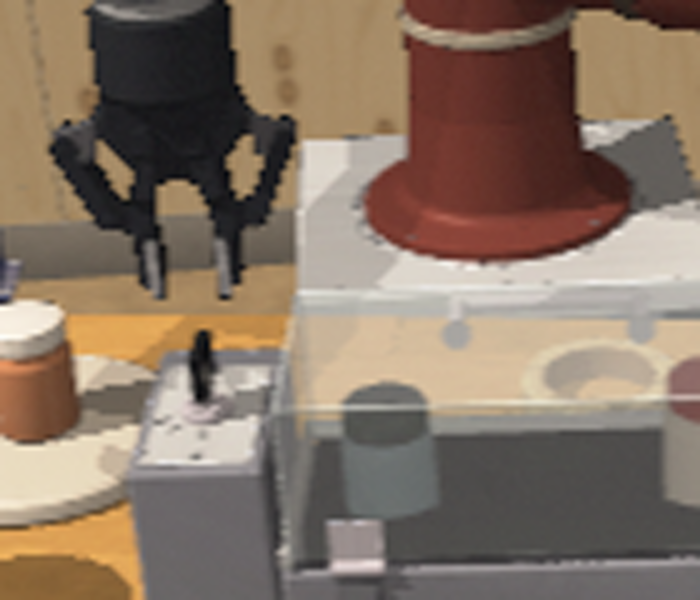

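```bash
python3 - <<'E'
from u import *
for X in((519.9,-190.9,203.5),(519.9,-190.9,173),(519.9,-190.9,157)): print(proj("side",X).round(2))
print("tips obs",190+190/5-.4,"row",150+295/5,"key top obs",190+202/5-.4,"row",150+332/5)
s=cv2.imread("pics/s9.png");m=(s[212:232,222:238].max(2)<70)
for r in m: print("".join(".#"[int(v)] for v in r))
E
```

```text
[227.85 207.95]
[229.07 217.46]
[229.7  222.37]
tips obs 227.6 row 209.0 key top obs 230.0 row 216.4
................
................
................
................
........#.......
.......###......
.......###......
.......###......
......#####.....
......#####.....
......#####.....
......#####.....
......#####.....
.......##.......
.......###......
.......###......
.......###......
.......###......
........#.......
................
```

```bash
python3 -m jog '[{"fingers":165,"xyz":[0.003,-0.009,0.1],"twist":[0,0,0]},{"fingers":165,"xyz":[0,0,0.08],"twist":[0,0,0]},{"fingers":165,"xyz":[0,0,0.08],"twist":[0,0,0]},{"fingers":165,"xyz":[0,0,0.08],"twist":[0,0,0]},{"fingers":165,"xyz":[0,0,0.08],"twist":[0,0,0]},{"fingers":165,"xyz":[0,0,0],"twist":[0,0,0]},{"fingers":165,"xyz":[0,0,0],"twist":[0,0,0]}]'
python3 goal.py
python3 -m jog '[{"fingers":195,"xyz":[0,0,0],"twist":[0,0,0]},{"fingers":210,"xyz":[0,0,0],"twist":[0,0,0]},{"fingers":225,"xyz":[0,0,0],"twist":[0,0,0]},{"fingers":245,"xyz":[0,0,0],"twist":[0,0,0]},{"fingers":245,"xyz":[0,0,0],"twist":[0,0,0]},{"fingers":245,"xyz":[0,0,0],"twist":[0,0,0]}]' 40
python3 goal.py
```

```text
clock: 54.35
position: [520.7, -189.7, 140.4]
eef_rot: [-0.0, 0.999, -0.041, 0.001]
force: [0.5, 0.2, 0.3]
gripper_width: 30.0
finger_force: 0.0
t 54.4 pos [ 520.7 -189.7  140.4] yaw -0.082 tilt [0.002 0.001] F [0.5 0.2 0.3] w 30.0 ff 0.0 j [-0.48 -0.04  1.86  0.    1.32  1.17]
clock: 54.95
position: [521.4, -192.2, 142.0]
eef_rot: [0.002, 0.999, -0.041, 0.002]
force: [-0.3, -7.4, -1.2]
gripper_width: 8.1
finger_force: 42.3
t 55.0 pos [ 521.4 -192.2  142. ] yaw -0.082 tilt [ 0.004 -0.005] F [-0.3 -7.4 -1.2] w 8.1 ff 42.3 j [-0.49 -0.04  1.86 -0.    1.32  1.17]
```

```bash
python3 -m jog '[{"fingers":245,"xyz":[0,0.012,0],"twist":[0,0,0]},{"fingers":245,"xyz":[0,0,0],"twist":[0,0,0.06]},{"fingers":245,"xyz":[0,0,0],"twist":[0,0,0.06]},{"fingers":245,"xyz":[0,0,0],"twist":[0,0,0.06]},{"fingers":245,"xyz":[0,0,0],"twist":[0,0,0.06]},{"fingers":245,"xyz":[0,0,0],"twist":[0,0,0.06]},{"fingers":245,"xyz":[0,0,0],"twist":[0,0,0]}]' 60
python3 goal.py
python3 -c "
from bench import telemetry;print(telemetry.sense()['torque'].round(2))"
```

```text
clock: 55.65
position: [521.3, -192.5, 142.0]
eef_rot: [0.0, 0.962, -0.273, 0.002]
force: [0.1, -3.9, 1.6]
gripper_width: 7.9
finger_force: 62.6
t 55.6 pos [ 521.3 -192.5  142. ] yaw -0.553 tilt [ 0.004 -0.002] F [ 0.1 -3.9  1.6] w 7.9 ff 62.6 j [-0.49 -0.04  1.86  0.    1.32  1.64]
[-0.62  0.1  -0.03]
```

```bash
python3 -m jog '[{"fingers":245,"xyz":[0,0,0],"twist":[0,0,0.06]},{"fingers":245,"xyz":[0,0,0],"twist":[0,0,0.06]},{"fingers":245,"xyz":[0,0,0],"twist":[0,0,0.06]},{"fingers":245,"xyz":[0,0,0],"twist":[0,0,0.06]},{"fingers":245,"xyz":[0,0,0],"twist":[0,0,0.06]},{"fingers":245,"xyz":[0,0,0],"twist":[0,0,0.06]},{"fingers":245,"xyz":[0,0,0],"twist":[0,0,0.06]},{"fingers":245,"xyz":[0,0,0],"twist":[0,0,0.06]},{"fingers":245,"xyz":[0,0,0],"twist":[0,0,0.04]},{"fingers":245,"xyz":[0,0,0],"twist":[0,0,0]},{"fingers":245,"xyz":[0,0,0],"twist":[0,0,0]}]'
python3 goal.py
python3 -c "
from bench import telemetry;print(telemetry.sense()['torque'].round(2))"
```

```text
clock: 56.75
position: [520.9, -192.9, 142.0]
eef_rot: [0.0, 0.775, -0.631, 0.002]
force: [-2.2, -4.8, 3.8]
gripper_width: 8.1
finger_force: 62.8
t 56.8 pos [ 520.9 -192.9  142. ] yaw -1.367 tilt [ 0.003 -0.003] F [-2.2 -4.8  3.8] w 8.1 ff 62.8 j [-0.49 -0.04  1.86 -0.    1.32  2.45]
[-0.91  0.35  0.05]
```

```bash
python3 -m jog '[{"fingers":245,"xyz":[0,0,0],"twist":[0,0,0.012]},{"fingers":245,"xyz":[0,0,0],"twist":[0,0,0.01]},{"fingers":245,"xyz":[0,0,0],"twist":[0,0,0]},{"fingers":245,"xyz":[0,0,0],"twist":[0,0,0]}]'
python3 goal.py
python3 -c "
from bench import telemetry;print(telemetry.sense()['torque'].round(2))"
```

```text
clock: 57.15
position: [520.9, -192.9, 142.0]
eef_rot: [0.0, 0.765, -0.644, 0.002]
force: [-2.5, -4.2, 3.9]
gripper_width: 8.1
finger_force: 63.9
t 57.1 pos [ 520.9 -192.9  142. ] yaw -1.399 tilt [ 0.003 -0.003] F [-2.5 -4.2  3.9] w 8.1 ff 63.9 j [-0.49 -0.04  1.86 -0.    1.32  2.48]
[-0.96  0.4   0.78]
```

```bash
python3 -m jog '[{"fingers":245,"xyz":[0,0,0],"twist":[0,0,-0.06]},{"fingers":245,"xyz":[0,0,0],"twist":[0,0,-0.06]},{"fingers":245,"xyz":[0,0,0],"twist":[0,0,-0.06]},{"fingers":245,"xyz":[0,0,0],"twist":[0,0,-0.06]},{"fingers":245,"xyz":[0,0,0],"twist":[0,0,-0.06]},{"fingers":245,"xyz":[0,0,0],"twist":[0,0,0]},{"fingers":220,"xyz":[0,0,0],"twist":[0,0,0]},{"fingers":180,"xyz":[0,0,0],"twist":[0,0,0]},{"fingers":140,"xyz":[0,0,0],"twist":[0,0,0]},{"fingers":120,"xyz":[0,0,0],"twist":[0,0,0]},{"fingers":120,"xyz":[0,0,0],"twist":[0,0,0]},{"fingers":120,"xyz":[0,0,-0.1],"twist":[0,0,0]},{"fingers":120,"xyz":[0,0,-0.2],"twist":[0,0,0]},{"fingers":120,"xyz":[0,0,-0.3],"twist":[0,0,0]},{"fingers":120,"xyz":[0,0,-0.3],"twist":[0,0,0]},{"fingers":120,"xyz":[0,0,0],"twist":[0,0,0]}]'
python3 goal.py 250 -480 280
```

```text
clock: 58.75
position: [523.6, -193.2, 286.3]
eef_rot: [-0.001, 0.893, -0.45, 0.009]
force: [0.7, 0.6, 1.2]
gripper_width: 45.4
finger_force: 0.0
t 58.8 pos [ 523.6 -193.2  286.3] yaw -0.933 tilt [ 0.017 -0.007] F [0.7 0.6 1.2] w 45.4 ff 0.0 j [-0.49 -0.15  1.71  0.    1.56  2.02]
shift units [0.45  2.604 0.025] mm [-273.6 -286.8   -6.3]
```

Move away and check everything in a last look.

```bash
python3 -m jog '[{"fingers":120,"xyz":[0.041,0.237,0],"twist":[0,0,0]},{"fingers":120,"xyz":[0.041,0.237,0],"twist":[0,0,0]},{"fingers":120,"xyz":[0.041,0.237,0],"twist":[0,0,0]},{"fingers":120,"xyz":[0.041,0.237,0],"twist":[0,0,0]},{"fingers":120,"xyz":[0.041,0.237,0],"twist":[0,0,0]},{"fingers":120,"xyz":[0.041,0.237,0],"twist":[0,0,0]},{"fingers":120,"xyz":[0.041,0.237,0],"twist":[0,0,0]},{"fingers":120,"xyz":[0.041,0.237,0],"twist":[0,0,0]},{"fingers":120,"xyz":[0.041,0.237,0],"twist":[0,0,0]},{"fingers":120,"xyz":[0.041,0.237,0],"twist":[0,0,0]},{"fingers":120,"xyz":[0.041,0.237,0],"twist":[0,0,0]},{"fingers":120,"xyz":[0,0,0],"twist":[0,0,0]},{"fingers":120,"xyz":[0,0,0],"twist":[0,0,0]}]'
python3 - <<'E'
from bench import eyes
import cv2,numpy as np
t=eyes.camera("top")["pixels"];s=eyes.camera("side")["pixels"];cv2.imwrite("pics/t10.png",t);cv2.imwrite("pics/s10.png",s)
a=cv2.resize(t[185:365,180:510],(550,300));k=cv2.resize(t[215:260,400:437],(247,300),interpolation=cv2.INTER_CUBIC)
b=cv2.resize(s[185:305,150:470],(797,299))
cv2.imwrite("pics/c11.png",np.vstack([np.hstack([a,k]),b]))
E
```

```text
clock: 60.05
position: [246.1, -479.0, 275.6]
eef_rot: [-0.001, 0.893, -0.451, 0.001]
force: [-0.2, 0.3, 1.7]
gripper_width: 45.4
finger_force: 0.0
```

View pics/c11.png

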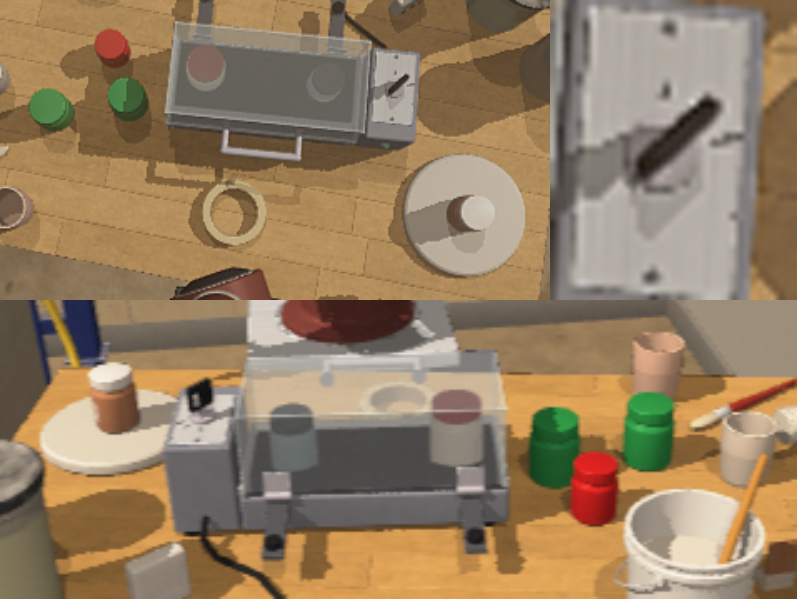

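```bash
python3 -c "
from bench import workorder;print(workorder.job_done())"
```

```text
the job is handed in; nothing more can be done
None
```

The job is handed in: the one finished jar is upright on the bat, both waiting jars stand in their own recesses, the guard is lowered shut, and the key went to its start stop and is back at run; on my first reach for the handle the gripper pressed the shut guard with about 58 N at the wrist, then backed off with nothing seen to move.

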